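# Butter-dish cover from behind the tumblers

## Robot

A 7-joint arm with a two-finger parallel gripper is mounted at the origin on the work surface. World frame = base frame: x ahead of the robot, y to its left, z up, the work surface at z = 0. Lengths are in m, angles in rad, forces in N, time in s.
With the tool pointing down it reaches from about 0.4 to 0.85 m from the base axis. Payload 10.4 kg.
Tool frame: the origin (TCP) lies at the very end of the fingers, on their centre line; the grasp point (between the pads) lies 19 mm behind it (manip.tcp_to_grasp is the distance from the TCP to the grasp point, in m); x points along the fingers, y is the direction in which the jaws open and shut, and the axes are right-handed (so a half turn about x gives the same grasp; the last joint's range is limited). The gripper opens to 85 mm and grips with 20 to 120 N. Pads are 22 mm wide; open, the fingers measure 114 mm over their backs; the gripper's body (76 mm by 85 mm) begins 54 mm behind the grasp point. The pads swing forward as they close: fully open they stand 13 mm farther back than shut.
Start: joints at [-1.143, 0.332, -0.065, 1.46, 0.022, 1.35, -0.088], TCP at [0.272, 0.563, 0.231] pointing down, gripper open.
Joint ranges: [-2.6, 2.6], [-0.5, 2.12], [-1.47, 1.34], [0.16, 2.42], [-1.27, 4.41], [0.06, 2.06], [-2.6, 2.6]. Speed limits (rad/s): [2.22, 2.22, 2.79, 2.79, 3.14, 3.14, 3.14].

## Interface

Orientations are given as a unit quaternion [x, y, z, w].
In Python, from workcell import manip, cams, hand_in gives the robot as it stands.
- The arm moves only by the shell command python3 -m handwheel 'ROWS' [FORCE]. ROWS is text: rows parted by semicolons, each of 7 numbers parted by spaces: the shift along the tool's x, y, z in mm, then the turn, a rotation vector about the tool's x, y, z in rad, then the finger opening in mm, from 0 to 85.4. A call has 1 to 8 rows; each row shifts and turns the commanded pose from where the row before left it, along the tool's axes as they then stand; what a row does not reach is not made up. A row lasts 1/10 s, in which the tool goes at most 50 mm and 8.59 degrees, less where a joint would pass 70% of its speed; a pose out of reach is approached as far as the arm can. A call with a gripper value outside its range is refused whole. The fingers move at their own pace and stop on an object; FORCE is the grip in N (left out, the last holds). Time passes only in rows, so rows that do not move let the fingers close. It gives the time, the measured TCP pose, the force and the opening at its end, in the units of the state.
- manip.get_obs(): the state, without advancing time (a new reading comes with each control period).
- cams.camera(name): name is "scene" or "top" or "wrist"; returns a dict with "color" (400x640x3 uint8, blue, green, red), "depth" (400x640 float32, m along the optical axis (not along the pixel's ray), 0 where there is no reading), "camera_matrix" (3x3 intrinsics, pixels), "origin" and "attitude" of the camera in the world; the wrist camera has in their place "T_tool_cam" (4x4, takes a point from camera to tool coordinates, whose origin is the TCP and whose axes are the tool frame's). Camera axes: x right, y down, z forward; pixel columns grow to the right and rows downward; lengths in m; the calibration is good to about 2 mm. The wrist camera is an equidistant fisheye: a pixel r from the principal point sees the ray r / f radians off the axis. A picture is of the moment at which its call begins: read the wrist's pose just before it.
- hand_in(): hands the job in, once; it reports no verdict.
Trained networks look in the newest picture that a camera, given by its name, has taken for a name from the list of things; names that differ only in an ending like _2 or _b are one class to them, and where a whole thing is asked for, a point or a joint stands for the part that bears it (a point fixed in the world has none). Each returns a list of dicts, best first, with "conf" (0 to 1); they miss things now and then, are a little off and sometimes report something else, mostly with a low value. They report only what shows in the picture. A call takes as long as a camera call.
- cams.recognise(camera, thing): "box" ([left, top, width, height] in pixels, round what is visible of it).
- cams.outline_of(camera, thing): "region" (400x640 bool, what is visible of it) and "box" ([left, top, width, height] in pixels, round what is visible of it).
The state is a dict: "clock": time; "joint_pos": joint angles; "joint_velocities": joint speeds; "tau": joint torques, N m; "position": TCP position; "ee_rot": TCP orientation; "ft_force": force on the tool from outside, world axes, zero at the start; "torque": the same for the moment, N m; "grip_width": opening from 0.0 (shut) to 1.0 (fully open).
Only numpy, scipy, OpenCV 4.12 (cv2) and the standard library are available. Lean on these libraries where they do the work, as an engineer would, in place of code of your own. Each camera call takes 0.05 s, during which the arm holds its last target.

## Task

The blue butter-dish cover is draining behind two steel tumblers: clear them to the cork coaster, the wide one standing on the middle of it and the slim one lowered gently into the wide one, without dropping or forcing it. With both tumblers parked there, fetch the cover and set it, same way up, squarely on the middle of its beech base, the long sides in line. Then put each tumbler back upright on the spot where it stood at the start; knock nothing over, and leave the bowl, the two glasses, the spatula and the whisk where they are.

Things in the scene. Friction and masses are not known exactly. Their poses are not given: they have to be found in the camera images.
- wide_tumbler: Wide steel tumbler, round, tapered, open at the top: 56 mm across the foot, 68 mm at the rim, 85 mm tall; wall 3 mm, floor 5 mm thick (inside 50 mm across at the floor, 62 mm at the mouth); 0.14 kg. Stands on a thin dark mat nearer the robot than the cover, about 115 mm beside the slim one, on its left or right. Origin: centre of underside, z up. Its start place is also where it must return.
- slim_tumbler: Slim steel tumbler, round, tapered, open at the top: 40 mm across the foot, 52 mm at the rim, 120 mm tall, 0.12 kg. Fits loosely in the wide one until its foot rests on the floor in there (underside 5 mm above the wide one's, rim 40 mm above its rim; 5 mm play all round at the foot, no pushing needed). Origin: centre of underside, z up. Its start place is also where it must return.
- butter_cover: Blue butter-dish cover, an oblong block with closed flat top: 50 mm along its x, 116 mm along its y (a thin bottom lip looks 3 mm larger), 48 mm tall, 0.28 kg. Lies right way up on the mat, a long side facing the tumblers 10 to 30 mm away, so a finger has no room there until they are gone. Origin: centre of underside, z up.
- butter_base: Beech base of the butter dish, a plain flat oblong board fixed in place: 84 mm along its x, 150 mm along its y, 12 mm thick. Lies on the left or the right of the draining board, opposite to the coaster. Origin: centre of its underside (the cover rests 12 mm above it), z up.
- coaster: Round cork coaster, fixed in place, 96 mm across, 6 mm thick. Lies on the other side from the beech base. Origin: centre of its underside (a tumbler standing on it has its underside 6 mm above this), z up.
- bowl: Bystander: blue ceramic cereal bowl, 132 mm across, 58 mm tall. Origin: centre of the underside. Not to be moved.
- glass_a: Bystander: clear glass, 66 mm across, 115 mm tall. Origin: centre of the underside. Not to be moved.
- glass_b: Bystander: second clear glass, same size. Origin: centre of the underside. Not to be moved.
- spatula: Bystander: beech spatula, 240 mm long, lying flat across the far part of the board, its length along its x. Origin: on its underside. Not to be moved.
- whisk: Bystander: small steel whisk, 205 mm long, 42 mm high, lying with its length along its x, wire head to its +x. Origin: at the board, 110 mm from the handle's end. Not to be moved.

How it is judged:
On the way, in this order (a step that is already met when the one before it is completed fails the run):
1. the wide tumbler stands on the coaster with the slim one inside it, both released (horizontal distance between wide_tumbler and coaster below 0.018 m and z of wide_tumbler in the frame of coaster between 0.002 and 0.011 m and angle between wide_tumbler's own z axis and vertical below 0.1 rad and horizontal distance between slim_tumbler and wide_tumbler below 0.012 m and z of slim_tumbler in the frame of wide_tumbler between 0 and 0.012 m and angle between slim_tumbler's own z axis and vertical below 0.17 rad and contact force between the fingers and wide_tumbler below 0.1 N and contact force between the fingers and slim_tumbler below 0.1 N), for 0.2 s.
2. the cover is set on its base and released, while the tumblers are still nested on the coaster (all of step 1 and horizontal distance between butter_cover and butter_base below 0.015 m and angle between the y axis of butter_cover and the y axis of butter_base, either way round below 0.2 rad and angle between butter_cover's own z axis and vertical below 0.1 rad and z of butter_cover in the frame of butter_base between 0.007 and 0.017 m and contact force between the fingers and butter_cover below 0.1 N), for 0.2 s.
At the end, for the whole second after the job is handed in: The cover rests upright on the beech base, centred within 15 mm and lengthwise in line within 0.2 rad; each tumbler stands upright within 15 mm of where it stood at the start; all released and at rest (horizontal distance between butter_cover and butter_base below 0.015 m and angle between the y axis of butter_cover and the y axis of butter_base, either way round below 0.2 rad and angle between each of butter_cover, wide_tumbler, slim_tumbler's own z axis and vertical below 0.1 rad and z of butter_cover in the frame of butter_base between 0.007 and 0.017 m and contact force between the fingers and butter_cover below 0.1 N and linear speed of each of wide_tumbler, slim_tumbler, butter_cover below 0.02 m/s and distance of each of wide_tumbler, slim_tumbler from where it was at the start of the episode below 0.015 m and contact force between the fingers and wide_tumbler below 0.1 N and contact force between the fingers and slim_tumbler below 0.1 N); the robot touches nothing.
It fails at once if the bowl, a glass, the spatula or the whisk is shifted by more than 30 mm (distance of any of bowl, glass_a, glass_b, spatula, whisk from where it was at the start of the episode above 0.03 m).
It fails at once if a tumbler or the cover is tipped over (angle between any of wide_tumbler, slim_tumbler, butter_cover's own z axis and vertical above 0.7 rad).
It fails at once if the slim tumbler is forced or dropped into the wide one (over 40 N) (contact force between slim_tumbler and wide_tumbler above 40 N).
It also fails if it takes over 144 s, if anything falls off the work surface, if the arm or the gripper's body presses on something with over 40 N, if the wrist force passes 120 N, or if a joint passes its speed limit or range.

## Working session

There is one attempt and no reset: what is moved stays moved. The work goes in short steps, Python scripts to look and compute and a shell command to move; the robot and the scene stay as the last step left them, time stands still between calls to the robot, and variables do not carry over. Pictures are saved under pics/ and viewed, and the job is handed in when it is done.

```bash
ls; mkdir -p pics; python3 - <<'E'
from workcell import manip, cams
import cv2,numpy as np
o=manip.get_obs()
for k,v in o.items(): print(k,np.round(v,4))
print(manip.tcp_to_grasp)
for n in ["scene","top","wrist"]:
    c=cams.camera(n); cv2.imwrite(f"pics/{n}0.png",c["color"])
    print(n,{k:np.round(v,4).tolist() for k,v in c.items() if k not in("color","depth")})
E
```

```text
pics
clock 0.0
joint_pos [-1.1426  0.3329 -0.0647  1.4609  0.0216  1.3499 -0.0885]
joint_velocities [ 0.0014 -0.0014  0.0005 -0.0002 -0.0003 -0.0002  0.0007]
tau [-6.00000e-04 -6.25452e+01  4.89000e-02 -3.91604e+01  1.62000e-02
  9.90000e-03 -0.00000e+00]
position [0.2721 0.5622 0.2305]
ee_rot [ 0.1575  0.6893 -0.1585  0.6891]
ft_force [-0.2307  0.471  -0.606 ]
torque [-0.016  -0.0134  0.0088]
grip_width 1.0007
0.0187
scene {'camera_matrix': [[392.7456, 0.0, 321.3246], [0.0, 392.7456, 200.0288], [0.0, 0.0, 1.0]], 'origin': [1.03, 0.5912, 0.8896], 'attitude': [0.2896, 0.8891, -0.3352, -0.1154]}
top {'camera_matrix': [[485.484, 0.0, 330.1169], [0.0, 485.484, 198.6277], [0.0, 0.0, 1.0]], 'origin': [0.3619, -0.0075, 1.2983], 'attitude': [0.7088, -0.6997, 0.0622, -0.0653]}
wrist {'camera_matrix': [[309.7069, 0.0, 319.5888], [0.0, 309.7069, 200.0384], [0.0, 0.0, 1.0]], 'T_tool_cam': [[-0.0013, -0.274, 0.9617, -0.1425], [1.0, 0.0008, 0.0016, 0.0001], [-0.0012, 0.9617, 0.274, -0.0675], [0.0, 0.0, 0.0, 1.0]]}
```

View pics/top0.png

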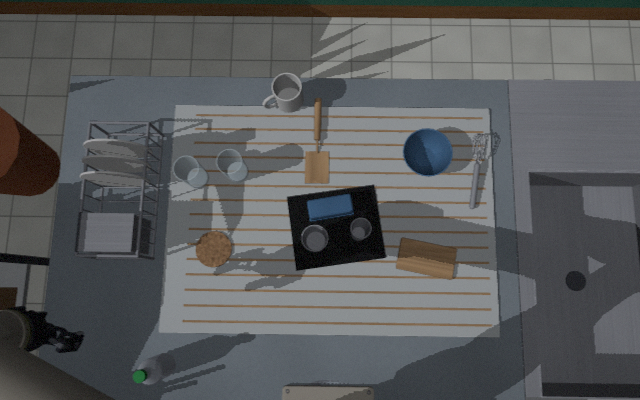

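View pics/scene0.png

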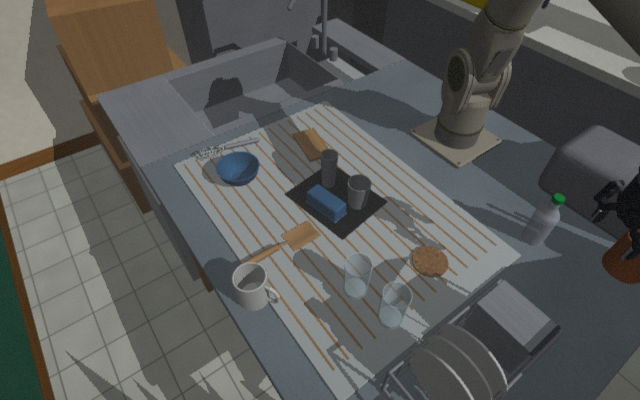

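The top view shows the wide tumbler at about (315,238) and the slim one at (361,229), with the cover at (330,207). The base is at (427,258), the coaster at (213,248), and the glasses at (190,170) and (231,164). Next I'll measure them.

```bash
cat > h.py <<'E'
from workcell import manip, cams
import cv2,numpy as np
from scipy.spatial.transform import Rotation as R
from scipy.optimize import least_squares
def cloud(c, T=None):
    K=c["camera_matrix"]; d=c["depth"]; v,u=np.mgrid[0:400,0:640]
    P=np.stack([(u-K[0,2])/K[0,0]*d,(v-K[1,2])/K[1,1]*d,d],-1)
    P=P@R.from_quat(c["attitude"]).as_matrix().T+np.array(c["origin"])
    P[d==0]=np.nan
    return P
def pix(c,p):
    q=R.from_quat(c["attitude"]).as_matrix().T@(np.asarray(p)-c["origin"]); K=c["camera_matrix"]
    return K[:2,:2]@(q[:2]/q[2])+K[:2,2]
def circ(xy,r=None):
    if r: f=lambda p:np.hypot(*(xy-p[:2]).T)-r; x0=xy.mean(0)
    else: f=lambda p:np.hypot(*(xy-p[:2]).T)-p[2]; x0=[*xy.mean(0),.03]
    return least_squares(f,x0,loss="soft_l1",f_scale=.003).x
def regs(name,thing):
    return [(r["conf"],r["region"].astype(bool),r["box"]) for r in cams.outline_of(name,thing)]
E
python3 - <<'E'
from h import *
for cam in ["top","scene"]:
    c=cams.camera(cam); P=cloud(c)
    for t in ["wide_tumbler","slim_tumbler","butter_cover","butter_base","coaster","bowl","glass_a","spatula","whisk"]:
        for conf,m,b in regs(cam,t)[:3]:
            p=P[m]; p=p[~np.isnan(p[:,0])]
            if len(p)<10: print(cam,t,conf,b,"few"); continue
            zt=np.percentile(p[:,2],97); 
            top=p[p[:,2]>zt-.008]
            (cx,cy),wh,a=cv2.minAreaRect(top[:,:2].astype(np.float32))
            print(cam,t,round(conf,2),np.round(b),"n",len(p),"z",np.round(np.percentile(p[:,2],[3,50,97]),3),"mean",np.round(top.mean(0),4),"rect",np.round([cx,cy,*wh,a],4), "circ",np.round(circ(top[:,:2]),4))
E
```

```text
top wide_tumbler 0.63 [304. 220.  22.  31.] n 563 z [0.01  0.019 0.096] mean [0.4823 0.0367 0.0936] rect [ 0.482   0.037   0.0653  0.0646 26.4129] circ [0.4824 0.0364 0.0317]
top slim_tumbler 0.92 [351. 219.  25.  22.] n 381 z [0.01  0.072 0.131] mean [ 0.5048 -0.0784  0.1285] rect [ 0.504  -0.0766  0.0491  0.0488  1.4112] circ [ 0.5047 -0.0761  0.024 ]
top butter_cover 0.66 [310. 192.  43.  30.] n 946 z [0.017 0.056 0.062] mean [ 0.5704 -0.0011  0.0576] rect [ 5.70700e-01 -8.00000e-04  4.83000e-02  1.14900e-01  1.07336e+01] circ [ 5.723e-01 -3.000e-04  3.170e-02]
top butter_base 0.91 [394. 238.  63.  44.] n 1740 z [0.014 0.018 0.023] mean [ 0.4403 -0.2539  0.0191] rect [ 0.4411 -0.2544  0.1488  0.082  80.0251] circ [ 0.4407 -0.2543  0.0437]
top coaster 0.56 [195. 232.  37.  32.] n 990 z [0.008 0.012 0.017] mean [0.4585 0.3071 0.0125] rect [ 0.459   0.3066  0.0926  0.0919 46.7981] circ [0.4585 0.307  0.033 ]
top coaster 0.32 [351. 222.  25.  18.] n 379 z [0.01  0.072 0.131] mean [ 0.5039 -0.0771  0.1285] rect [ 0.504  -0.0766  0.0491  0.0488  1.1622] circ [ 0.5046 -0.0759  0.0239]
to
[... 2441 characters left out ...]
0.122] mean [0.6514 0.3645 0.1201] rect [6.50000e-01 3.63700e-01 6.42000e-02 6.49000e-02 6.51036e+01] circ [0.65   0.3638 0.0311]
scene glass_a 0.47 [318. 148.  19.  38.] n 544 z [0.02  0.098 0.13 ] mean [ 0.5037 -0.0717  0.1275] rect [ 5.03800e-01 -7.33000e-02  5.27000e-02  4.60000e-02  5.30434e+01] circ [ 0.5042 -0.0726  0.0239]
scene spatula 0.58 [244. 219.  79.  44.] n 864 z [0.007 0.011 0.027] mean [0.8026 0.043  0.0244] rect [0.799  0.0422 0.1036 0.0175 2.0551] circ [ 0.7971 -0.1888  0.2335]
scene whisk 0.87 [200. 140.  61.  19.] n 345 z [0.005 0.026 0.042] mean [ 0.7312 -0.396   0.0393] rect [ 7.23900e-01 -3.94500e-01  2.84000e-02  1.02100e-01  7.94364e+01] circ [0.7866 0.0797 0.48  ]
```

```bash
cat >> h.py <<'E'
def plan(p,yaw=None):
    """pure report: remaining shift in tool axes [mm] and turn rotvec; yaw= angle (deg) of tool y axis in the world, mod 180"""
    o=manip.get_obs(); M=R.from_quat(o["ee_rot"]).as_matrix()
    cur=np.degrees(np.arctan2(M[1,1],M[0,1]))
    print("clock",round(o["clock"],2),"pos",np.round(o["position"],4),"yaw_y",round(cur,1),"tilt",np.round(M[:,0],3),"q",np.round(o["joint_pos"],2),"F",np.round(o["ft_force"],1),"w",round(o["grip_width"]*85.4,1))
    if p is None: return
    d=np.array(p)-o["position"]
    print("shift before turn",np.round(M.T@d*1000,1))
    if yaw is not None:
        dy=(yaw-cur+90)%180-90
        for a in (dy,dy-180*np.sign(dy)):
            # tool y target with x exactly down
            t=np.radians(cur+a); T=np.array([[0,np.cos(t),0],[0,np.sin(t),0],[-1,0,0]]); T[:,2]=np.cross(T[:,0],T[:,1])
            rv=R.from_matrix(M.T@T).as_rotvec()
            print("turn",np.round(rv,3),"deg",round(a,1),"shift after turn",np.round(T.T@d*1000,1))
E
python3 -c "
from h import *
plan([.47,-.01,.30],101)"
```

```text
clock 1.15 pos [0.2723 0.5626 0.2314] yaw_y 64.2 tilt [ 0.  0. -1.] q [-1.14  0.33 -0.06  1.46  0.02  1.35 -0.09] F [0.3 0.7 1.1] w 85.2
shift before turn [ -68.7 -429.3  427.4]
turn [-0.643  0.    -0.   ] deg 36.8 shift after turn [ -68.6 -599.8   84.8]
turn [ 2.499 -0.    -0.   ] deg -143.2 shift after turn [-68.6 599.8 -84.8]
```

```bash
python3 -m handwheel '-15 -30 30 0 0 0 85;-15 -30 30 0 0 0 85;-15 -30 30 0 0 0 85;-15 -30 30 0 0 0 85;-9 -30 30 0 0 0 85;0 -30 30 0 0 0 85;0 -30 30 0 0 0 85;0 -30 30 0 0 0 85' 60
python3 -m handwheel '0 -30 30 0 0 0 85;0 -30 30 0 0 0 85;0 -30 30 0 0 0 85;0 -30 30 -.13 0 0 85;0 0 0 -.13 0 0 85;0 0 0 -.13 0 0 85;0 0 0 -.13 0 0 85;0 0 0 -.123 0 0 85'
python3 -c "
from h import *
plan([.47,-.01,.30],101)"
```

```text
clock: 1.95
position: [0.3841, 0.2403, 0.3006]
ee_rot: [0.158, 0.689, -0.158, 0.689]
ft_force: [0.7, 0.4, 0.6]
grip_width: 0.992
clock: 2.75
position: [0.4394, 0.0818, 0.3004]
ee_rot: [-0.069, 0.704, 0.069, 0.704]
ft_force: [-0.3, 0.3, -0.2]
grip_width: 0.992
clock 2.75 pos [0.4394 0.0818 0.3004] yaw_y 101.3 tilt [ 0.  0. -1.] q [-0.71 -0.13  0.39  1.81  0.05  1.45  1.44] F [-0.3  0.3 -0.2] w 84.7
shift before turn [  0.4 -96.   12.1]
turn [ 0.004  0.    -0.   ] deg -0.3 shift after turn [  0.4 -96.   12.5]
turn [-3.137  0.     0.   ] deg 179.7 shift after turn [  0.4  96.  -12.5]
```

```bash
cat >> h.py <<'E'
def wrist():
    o=manip.get_obs(); c=cams.camera("wrist"); K=c["camera_matrix"]; d=c["depth"]; v,u=np.mgrid[0:400,0:640]
    dx=(u-K[0,2])/K[0,0]; dy=(v-K[1,2])/K[1,1]; th=np.hypot(dx,dy)+1e-9
    t=np.tan(np.minimum(th,1.5)); P=np.stack([dx/th*t*d,dy/th*t*d,d],-1)
    T=c["T_tool_cam"]; P=P@T[:3,:3].T+T[:3,3]
    P=P@R.from_quat(o["ee_rot"]).as_matrix().T+o["position"]; P[d==0]=np.nan
    return c,P
E
cat > wl.py <<'E'
import sys
from h import *
c,P=wrist(); cv2.imwrite(f"pics/{sys.argv[1]}.png",c["color"])
for t in sys.argv[2:]:
    for conf,m,b in regs("wrist",t)[:2]:
        p=P[m]; p=p[~np.isnan(p[:,0])]
        if len(p)<10: print(t,conf,"few"); continue
        zt=np.percentile(p[:,2],97); top=p[p[:,2]>zt-.006]
        (cx,cy),wh,a=cv2.minAreaRect(top[:,:2].astype(np.float32))
        print(t,round(conf,2),np.round(b),"n",len(p),"z",np.round(np.percentile(p[:,2],[3,50,97]),4),"rect",np.round([cx,cy,*wh,a],4),"circ",np.round(circ(top[:,:2]),4))
E
python3 wl.py w1 wide_tumbler slim_tumbler butter_cover spatula coaster butter_base
```

```text
wide_tumbler 0.69 [249. 168.  60.  64.] n 2767 z [0.0145 0.0546 0.0964] rect [4.82600e-01 3.85000e-02 6.67000e-02 6.74000e-02 8.08793e+01] circ [0.4825 0.0381 0.0319]
slim_tumbler 0.76 [156. 172.  67.  63.] n 2410 z [0.0153 0.1006 0.1312] rect [ 5.05200e-01 -7.43000e-02  5.04000e-02  5.15000e-02  5.80666e+01] circ [ 0.5048 -0.0741  0.0241]
butter_cover 0.92 [204. 220.  89.  46.] n 3021 z [0.015  0.0581 0.0602] rect [ 5.2140e-01 -6.2000e-03  1.4800e-01  1.1550e-01  9.9902e+00] circ [0.5613 0.0086 0.0295]
butter_cover 0.58 [78. 95. 81. 75.] n 3763 z [0.0128 0.0194 0.0211] rect [ 0.4415 -0.253   0.1512  0.0845 79.0642] circ [ 0.4419 -0.248   0.045 ]
spatula 0.59 [248. 277.  40.  63.] n 1788 z [0.0086 0.011  0.0173] rect [0.6001 0.0385 0.3306 0.0635 0.4766] circ [0.692  0.041  0.0334]
coaster 0.85 [433. 171.  52.  65.] n 2504 z [0.012  0.0141 0.0157] rect [ 0.4581  0.3083  0.0943  0.0951 10.2274] circ [0.4577 0.307  0.0337]
coaster 0.72 [ 77. 254.  62.  55.] n 2070 z [0.0122 0.0412 0.0658] rect [ 0.5883 -0.1613  0.09    0.4433 46.8643] circ [ 0.7156 -0.2521  0.0629]
butter_base 0.63 [79. 94. 80. 72.] n 3809 z [0.0089 0.0194 0.0211] rect [ 0.4418 -0.2531  0.1512  0.0852 79.0642] circ [ 0.442  -0.2481  0.045 ]
```

View pics/w1.png

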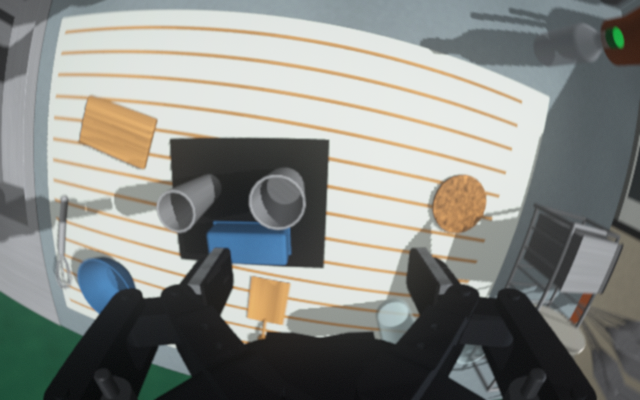

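The wrist view agrees with the fixed cameras. Wide is at pixel (278,200), slim at (178,210) and the coaster at (459,205). I'll grasp the wide tumbler first.

```bash
python3 -c "
from h import *
plan([.4825,.0383,.05],101)"
```

```text
clock 3.1 pos [0.4394 0.0819 0.3003] yaw_y 100.8 tilt [ 0.  0. -1.] q [-0.71 -0.13  0.39  1.81  0.05  1.45  1.43] F [ 0.1 -0.5  0.2] w 84.7
shift before turn [250.3 -51.   34.1]
turn [-0.003  0.    -0.   ] deg 0.2 shift after turn [250.3 -51.   34. ]
turn [ 3.139 -0.    -0.   ] deg -179.8 shift after turn [250.3  51.  -34. ]
```

```bash
python3 -m handwheel '40 -26 17 0 0 0 85;40 -25 17 0 0 0 85;40 0 0 0 0 0 85;20 0 0 0 0 0 85;0 0 0 0 0 0 85;0 0 0 0 0 0 85'
python3 -c "
from h import *
plan([.4825,.0383,.05],101)"
python3 wl.py w2 wide_tumbler
```

```text
clock: 3.7
position: [0.4825, 0.0388, 0.1617]
ee_rot: [-0.067, 0.704, 0.067, 0.704]
ft_force: [0.6, 0.0, -0.4]
grip_width: 0.997
clock 3.7 pos [0.4825 0.0388 0.1617] yaw_y 100.9 tilt [ 0. -0. -1.] q [-0.65  0.07  0.5   1.94 -0.03  1.15  1.62] F [ 0.6  0.  -0.4] w 85.1
shift before turn [ 1.117e+02 -5.000e-01 -1.000e-01]
turn [-0.001  0.     0.   ] deg 0.1 shift after turn [ 1.117e+02 -5.000e-01 -1.000e-01]
turn [ 3.14  0.   -0.  ] deg -179.9 shift after turn [1.117e+02 5.000e-01 1.000e-01]
wide_tumbler 0.74 [272. 155.  97. 102.] n 7086 z [0.015  0.0579 0.0964] rect [4.82800e-01 3.74000e-02 6.70000e-02 6.72000e-02 8.12697e+01] circ [0.4824 0.0375 0.0319]
```

View pics/w2.png

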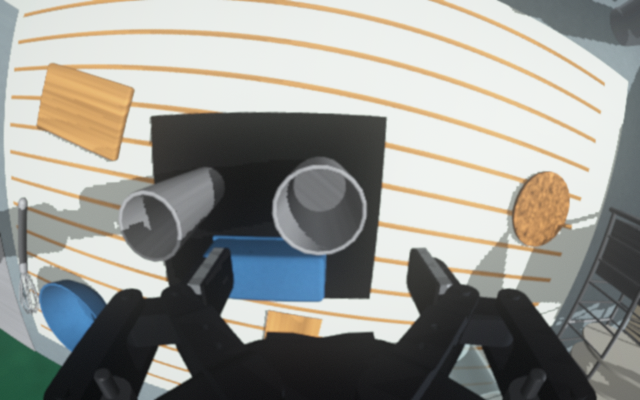

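The tumbler at (320,205) is centred between the fingers, so I'll descend.

```bash
python3 -m handwheel '30 -1 0 0 0 0 85;30 0 0 0 0 0 85;30 0 0 0 0 0 85;22 0 0 0 0 0 85;0 0 0 0 0 0 85'
python3 -m handwheel '0 0 0 0 0 0 50;0 0 0 0 0 0 50;0 0 0 0 0 0 50;0 0 0 0 0 0 50;0 0 0 0 0 0 50;0 0 0 0 0 0 50' 40
```

```text
clock: 4.3
position: [0.4815, 0.0378, 0.0478]
ee_rot: [-0.068, 0.705, 0.068, 0.703]
ft_force: [-0.3, -0.1, 0.8]
grip_width: 1.0
clock: 4.9
position: [0.484, 0.0381, 0.0512]
ee_rot: [-0.067, 0.703, 0.068, 0.705]
ft_force: [-2.3, 0.7, 7.3]
grip_width: 0.769
```

```bash
python3 -m handwheel '0 0 0 0 0 0 50;0 0 0 0 0 0 50;0 0 0 0 0 0 50'
python3 -m handwheel '-10 0 0 0 0 0 50;-20 0 0 0 0 0 50;-25 0 0 0 0 0 50;-25 0 0 0 0 0 50;0 0 0 0 0 0 50'
python3 wl.py w3 wide_tumbler;python3 -c "
from h import *
plan([.458,.3085,.13])"
```

```text
clock: 5.2
position: [0.484, 0.0381, 0.0512]
ee_rot: [-0.067, 0.703, 0.068, 0.705]
ft_force: [-0.9, -0.4, 8.0]
grip_width: 0.773
clock: 5.7
position: [0.4846, 0.038, 0.1333]
ee_rot: [-0.067, 0.702, 0.068, 0.706]
ft_force: [0.4, -0.3, -0.7]
grip_width: 0.769
clock 5.8 pos [0.4828 0.0379 0.13  ] yaw_y 101.0 tilt [ 0.002  0.001 -1.   ] q [-0.65  0.1   0.5   1.97 -0.06  1.07  1.65] F [ 1.   0.8 -2.3] w 65.8
shift before turn [  0.3 270.3  27.1]
```

View pics/w3.png

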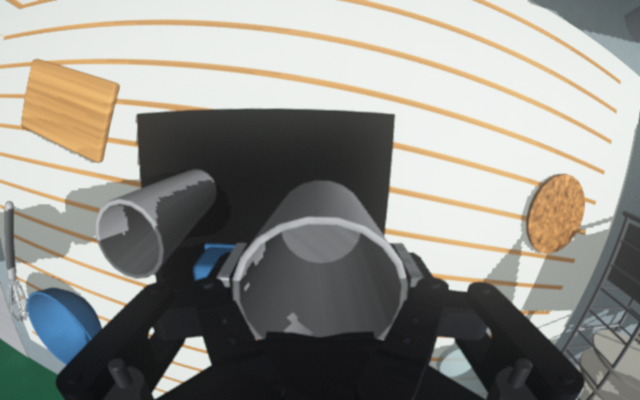

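```bash
cat > rim.py <<'E'
from h import *
import sys
rim_r=float(sys.argv[1])/2000
c,P=wrist(); o=manip.get_obs(); p=P.reshape(-1,3); p=p[~np.isnan(p[:,0])]
M=R.from_quat(o["ee_rot"]).as_matrix(); q=(p-o["position"])@M  # tool
s=(np.hypot(q[:,1],q[:,2])<.05)&(q[:,0]<.05)&(q[:,0]>-.045)&(q[:,2]<.005)
q=q[s]; 
if len(sys.argv)>2: q=q[np.abs(q[:,1])<rim_r-.003]
hi=np.percentile(q[:,0],[0.5,2,5]); print("n",len(q),"tool x low pct",np.round(hi,4))
# bin by angle, take highest pts
t=q[q[:,0]<hi[1]+.004]; print("top",len(t),"rect",np.round(t.min(0),4),np.round(t.max(0),4),"circ fixed r",np.round(circ(t[:,1:],rim_r),4),"free",np.round(circ(t[:,1:]),4))
E
python3 rim.py 66.5; python3 -c "
from h import *
plan([.458,.3085,.13])"
```

```text
n 7441 tool x low pct [-0.045  -0.0449 -0.0446]
top 1233 rect [-0.045  -0.0403 -0.034 ] [-0.0409  0.0385  0.005 ] circ fixed r [-0.0006 -0.0001] free [-0.0007 -0.0003  0.0331]
clock 5.85 pos [0.4822 0.0378 0.1291] yaw_y 101.0 tilt [ 0.     0.001 -1.   ] q [-0.65  0.11  0.5   1.98 -0.06  1.07  1.65] F [ 0.3 -1.  -2.2] w 65.8
shift before turn [ -0.7 270.4  27.7]
```

```bash
python3 -m handwheel '0 20 2 0 0 0 50;0 30 3 0 0 0 50;0 40 4 0 0 0 50;0 45 5 0 0 0 50;0 45 5 0 0 0 50;0 40 4 0 0 0 50;0 30 3 0 0 0 50;0 20 2 0 0 0 50'
python3 -m handwheel '0 0 0 0 0 0 50;0 0 0 0 0 0 50'
python3 rim.py 66.5; python3 -c "
from h import *
plan([.458,.3085,.06])"
```

```text
clock: 6.65
position: [0.4572, 0.3103, 0.1279]
ee_rot: [-0.069, 0.704, 0.068, 0.703]
ft_force: [0.7, 0.6, -0.3]
grip_width: 0.77
clock: 6.85
position: [0.4585, 0.3071, 0.1283]
ee_rot: [-0.068, 0.704, 0.067, 0.704]
ft_force: [0.9, -1.7, -1.1]
grip_width: 0.769
n 9194 tool x low pct [-0.045  -0.0449 -0.0447]
top 2535 rect [-0.045  -0.0398 -0.0346] [-0.0409  0.0395  0.0049] circ fixed r [-0.0003 -0.0001] free [-0.0003 -0.0006  0.0328]
clock 6.9 pos [0.4588 0.3065 0.1285] yaw_y 100.9 tilt [-0.    -0.001 -1.   ] q [-0.94  0.26  0.31  1.8  -0.09  1.1   1.16] F [ 0.1 -0.2  0.1] w 65.7
shift before turn [68.5  2.2 -0.4]
```

```bash
python3 -m handwheel '25 2 0 0 0 0 50;25 0 0 0 0 0 50;15 0 0 0 0 0 50;3 0 0 0 0 0 50;3 0 0 0 0 0 50;0 0 0 0 0 0 50'; python3 rim.py 66.5
```

```text
clock: 7.5
position: [0.4586, 0.3101, 0.0586]
ee_rot: [-0.067, 0.704, 0.068, 0.704]
ft_force: [-0.5, 0.0, -1.0]
grip_width: 0.769
n 15313 tool x low pct [-0.0449 -0.0447 -0.0444]
top 2593 rect [-0.045  -0.0405 -0.0349] [-0.0408  0.0381  0.005 ] circ fixed r [-0.0011 -0.    ] free [-0.0011 -0.0006  0.0328]
```

```bash
python3 -m handwheel '2 0 0 0 0 0 50;2 0 0 0 0 0 50;0 0 0 0 0 0 50'; python3 -m handwheel '1 0 0 0 0 0 50;0 0 0 0 0 0 50'
```

```text
clock: 7.85
position: [0.4583, 0.3104, 0.0543]
ee_rot: [-0.067, 0.704, 0.068, 0.704]
ft_force: [-1.0, 1.2, 0.2]
grip_width: 0.767
clock: 8.05
position: [0.4588, 0.3106, 0.0542]
ee_rot: [-0.067, 0.703, 0.068, 0.704]
ft_force: [-2.1, -1.0, 10.2]
grip_width: 0.768
```

```bash
python3 -m handwheel '0 0 0 0 0 0 85;0 0 0 0 0 0 85;0 0 0 0 0 0 85;0 0 0 0 0 0 85;-5 0 0 0 0 0 85;-20 0 0 0 0 0 85;-40 0 0 0 0 0 85;-40 0 0 0 0 0 85'; python3 -m handwheel '-40 0 0 0 0 0 85;-30 0 0 0 0 0 85;0 0 0 0 0 0 85'
python3 wl.py w4 wide_tumbler slim_tumbler coaster
python3 -c "
from h import *
plan([.505,-.0743,.23],101)"
```

```text
clock: 8.85
position: [0.4577, 0.3096, 0.1591]
ee_rot: [-0.068, 0.704, 0.067, 0.704]
ft_force: [0.5, 0.6, 1.6]
grip_width: 0.998
clock: 9.15
position: [0.4598, 0.3112, 0.233]
ee_rot: [-0.066, 0.702, 0.069, 0.706]
ft_force: [0.2, -0.6, 0.2]
grip_width: 0.998
wide_tumbler 0.89 [283. 148.  74.  74.] n 4111 z [0.018  0.0535 0.0994] rect [ 0.4584  0.3103  0.0662  0.0669 55.7221] circ [0.4576 0.3101 0.0318]
slim_tumbler 0.65 [  0. 148.  75.  51.] n 2398 z [0.0186 0.1    0.1304] rect [ 0.5052 -0.0737  0.0511  0.0506  4.1934] circ [ 0.5053 -0.0736  0.0241]
slim_tumbler 0.55 [ 53. 193.  80.  44.] n 3028 z [0.0149 0.0574 0.0598] rect [5.7130e-01 1.4000e-03 4.8900e-02 1.1570e-01 1.0602e+01] circ [0.5757 0.0077 0.0331]
coaster 0.96 [280. 125.  76.  63.] n 1709 z [0.0122 0.0139 0.0159] rect [ 0.443   0.3028  0.0618  0.0945 18.2552] circ [0.4644 0.3102 0.0437]
clock 9.35 pos [0.4576 0.3097 0.2269] yaw_y 101.0 tilt [-0.001 -0.001 -1.   ] q [-0.96  0.17  0.32  1.68 -0.06  1.3   1.13] F [-0.7  0.5 -0.5] w 85.3
shift before turn [  -2.8 -386.   -26.5]
turn [-0.001 -0.001  0.001] deg 0.0 shift after turn [  -3.1 -386.   -26.7]
turn [3.141e+00 1.000e-03 2.000e-03] deg -180.0 shift after turn [ -3.1 386.   26.7]
```

View pics/w4.png

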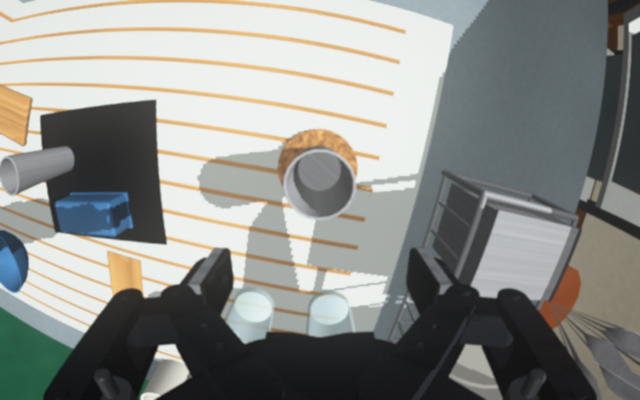

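```bash
python3 -m handwheel '0 -40 -3 0 0 0 80;0 -50 -4 0 0 0 80;0 -50 -4 0 0 0 80;0 -50 -4 0 0 0 80;0 -50 -4 0 0 0 80;0 -50 -4 0 0 0 80;0 -50 -3 0 0 0 80;0 -46 -1 0 0 0 80'; python3 -m handwheel '0 0 0 0 0 0 80;0 0 0 0 0 0 80'
python3 wl.py w5 slim_tumbler
python3 -c "
from h import *
plan([.505,-.0742,.0945],101)"
```

```text
clock: 10.15
position: [0.5041, -0.0756, 0.2271]
ee_rot: [-0.067, 0.704, 0.067, 0.703]
ft_force: [0.1, 1.1, -1.3]
grip_width: 0.939
clock: 10.35
position: [0.5043, -0.0741, 0.2269]
ee_rot: [-0.067, 0.705, 0.067, 0.703]
ft_force: [-0.4, 0.3, 0.3]
grip_width: 0.936
slim_tumbler 0.87 [286. 156.  67.  76.] n 3438 z [0.0156 0.0983 0.1315] rect [ 0.5047 -0.0753  0.051   0.0507 41.542 ] circ [ 0.5047 -0.0753  0.024 ]
clock 10.45 pos [ 0.5046 -0.0719  0.2271] yaw_y 101.1 tilt [-0.002  0.    -1.   ] q [-0.56  0.07  0.65  1.8  -0.05  1.29  1.86] F [0.3 0.4 0.2] w 80.0
shift before turn [132.6  -2.4   0.2]
turn [ 0.001 -0.002 -0.   ] deg -0.1 shift after turn [132.6  -2.3   0. ]
turn [-3.141e+00  1.000e-03 -2.000e-03] deg 179.9 shift after turn [132.6   2.3  -0. ]
```

```bash
python3 -m handwheel '40 -2 0 0 0 0 80;40 0 0 0 0 0 80;30 0 0 0 0 0 80;23 0 0 0 0 0 80;0 0 0 0 0 0 80'
python3 -m handwheel '0 0 0 0 0 0 40;0 0 0 0 0 0 40;0 0 0 0 0 0 40;0 0 0 0 0 0 40;0 0 0 0 0 0 40;0 0 0 0 0 0 40;0 0 0 0 0 0 40' 35
python3 -c "
from h import *
plan([.505,-.0742,.0945],101)"
```

```text
clock: 10.95
position: [0.503, -0.0734, 0.0919]
ee_rot: [-0.068, 0.706, 0.069, 0.702]
ft_force: [-0.5, 1.0, -0.4]
grip_width: 0.94
clock: 11.65
position: [0.5065, -0.0747, 0.0965]
ee_rot: [-0.067, 0.703, 0.068, 0.705]
ft_force: [-0.6, 1.8, 7.1]
grip_width: 0.582
clock 11.65 pos [ 0.5065 -0.0747  0.0965] yaw_y 101.0 tilt [ 0.003  0.001 -1.   ] q [-0.51  0.23  0.64  1.95 -0.16  1.01  1.96] F [-0.6  1.8  7.1] w 49.7
shift before turn [ 2.   0.8 -1.4]
turn [-0.     0.003 -0.   ] deg 0.0 shift after turn [ 2.   0.8 -1.4]
turn [ 3.141e+00 -1.000e-03 -5.000e-03] deg -180.0 shift after turn [ 2.  -0.8  1.4]
```

```bash
python3 -m handwheel '-10 0 0 0 0 0 40;-20 0 0 0 0 0 40;-30 0 0 0 0 0 40;-30 0 0 0 0 0 40;-30 0 0 0 0 0 40;-15 0 0 0 0 0 40;0 0 0 0 0 0 40'
python3 rim.py 51; python3 -c "
from h import *
plan([.458,.3103,.23],101)"
```

```text
clock: 12.35
position: [0.5064, -0.0754, 0.2327]
ee_rot: [-0.067, 0.702, 0.068, 0.705]
ft_force: [0.1, 0.3, -1.3]
grip_width: 0.582
n 7403 tool x low pct [-0.0444 -0.0428 -0.0419]
top 696 rect [-0.045  -0.0381 -0.0102] [-0.0388  0.0354  0.0049] circ fixed r [-0.0013 -0.0055] free [-0.0013 -0.0102  0.0276]
clock 12.4 pos [ 0.5056 -0.0752  0.2309] yaw_y 101.0 tilt [ 0.002  0.001 -1.   ] q [-0.57  0.07  0.66  1.79 -0.05  1.29  1.87] F [-0.4  0.7 -1.6] w 49.6
shift before turn [  1.1 387.5  26.6]
turn [-0.001  0.002 -0.   ] deg 0.0 shift after turn [  0.9 387.5  26.8]
turn [ 3.141e+00 -0.000e+00 -3.000e-03] deg -180.0 shift after turn [   0.9 -387.5  -26.8]
```

```bash
python3 -m handwheel '0 20 1 0 0 0 40;0 35 3 0 0 0 40;0 45 3 0 0 0 40;0 50 3 0 0 0 40;0 50 3 0 0 0 40;0 50 3 0 0 0 40;0 50 3 0 0 0 40;0 45 3 0 0 0 40'; python3 -m handwheel '0 25 3 0 0 0 40;0 17 2 0 0 0 40;0 0 0 0 0 0 40;0 0 0 0 0 0 40;0 0 0 0 0 0 40'
python3 wl.py w6 wide_tumbler slim_tumbler
python3 -c "
from h import *
plan([.458,.3103,.23],101)
for n in ['scene','top']:
    c=cams.camera(n); 
    if n=='scene': cv2.imwrite('pics/s6.png',cv2.resize(c['color'][120:320,320:520],(600,600)))
    else: cv2.imwrite('pics/t6.png',cv2.resize(c['color'][180:320,140:280],(600,600)))
"
```

```text
clock: 13.2
position: [0.4599, 0.2695, 0.2286]
ee_rot: [-0.068, 0.704, 0.068, 0.703]
ft_force: [1.5, 1.4, -1.6]
grip_width: 0.583
clock: 13.7
position: [0.4589, 0.3077, 0.2298]
ee_rot: [-0.067, 0.704, 0.066, 0.704]
ft_force: [-0.4, -0.0, -0.9]
grip_width: 0.582
wide_tumbler 0.67 [285. 150.  78.  62.] n 2225 z [0.0173 0.0397 0.1   ] rect [0.4485 0.3091 0.0486 0.0671 5.2987] circ [0.4579 0.3101 0.0317]
slim_tumbler 0.94 [260. 178. 122. 159.] n 13670 z [0.1728 0.243  0.2646] rect [ 0.4578  0.3064  0.0522  0.0499 15.8878] circ [0.4571 0.3064 0.0239]
clock 13.85 pos [0.4587 0.3085 0.2301] yaw_y 100.9 tilt [ 0.  0. -1.] q [-0.96  0.17  0.33  1.67 -0.06  1.31  1.13] F [ 0.5 -0.  -1. ] w 49.9
shift before turn [ 0.1  1.9 -0.3]
turn [-0.002  0.    -0.   ] deg 0.1 shift after turn [ 0.1  1.9 -0.3]
turn [ 3.139 -0.    -0.   ] deg -179.9 shift after turn [ 0.1 -1.9  0.3]
```

View pics/w6.png

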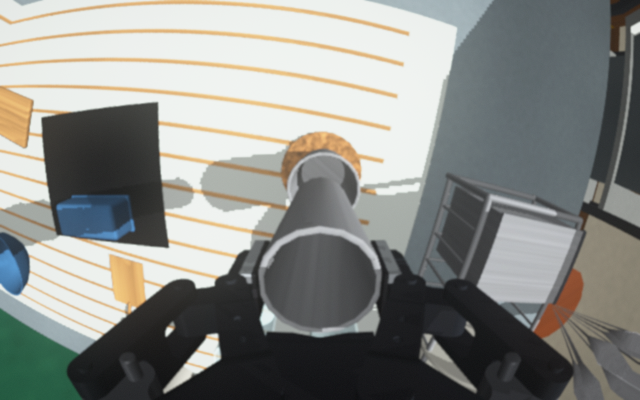

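View pics/s6.png

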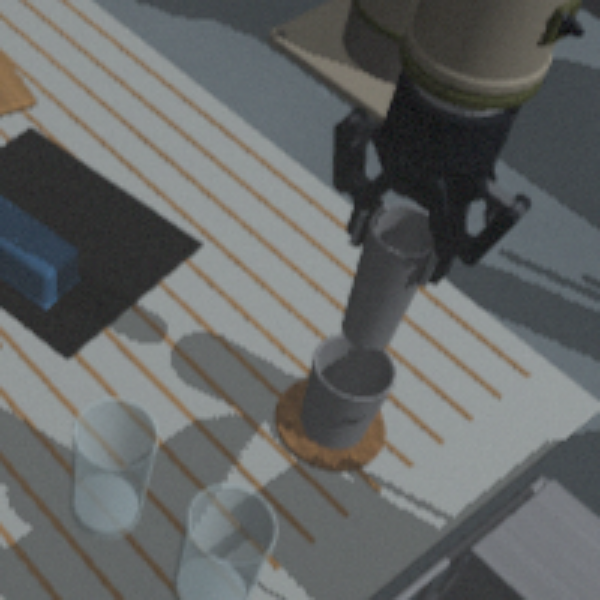

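```bash
python3 -m handwheel '0 3 -0.5 0 0 0 40;0 0 0 0 0 0 40;20 0 0 0 0 0 40;15 0 0 0 0 0 40;15 0 0 0 0 0 40;0 0 0 0 0 0 40'
python3 wl.py w7 wide_tumbler slim_tumbler
python3 -c "
from h import *
plan([.458,.3103,.105],101)"
```

```text
clock: 14.55
position: [0.4561, 0.3119, 0.178]
ee_rot: [-0.068, 0.705, 0.067, 0.703]
ft_force: [-0.2, 0.4, -0.6]
grip_width: 0.581
wide_tumbler 0.79 [276. 157.  88.  66.] n 2027 z [0.018  0.0701 0.0995] rect [ 0.4463  0.3068  0.043   0.0656 13.6526] circ [0.4571 0.3099 0.0315]
slim_tumbler 0.66 [258. 180. 126. 156.] n 13485 z [0.1229 0.1913 0.2128] rect [ 0.4552  0.3107  0.052   0.0498 16.7118] circ [0.4544 0.3106 0.0239]
slim_tumbler 0.15 [  1. 250.  13.  55.] n 523 z [0.008  0.0415 0.0654] rect [ 7.40300e-01 -2.00800e-01  1.65000e-02  7.70000e-02  6.34645e+01] circ [ 0.7169 -0.2496  0.0607]
clock 14.7 pos [0.4575 0.3128 0.1808] yaw_y 101.0 tilt [ 0.001  0.001 -1.   ] q [-0.96  0.21  0.32  1.74 -0.07  1.21  1.14] F [ 0.1 -0.3 -1.3] w 50.0
shift before turn [75.8 -2.6 -0. ]
turn [-0.     0.001 -0.001] deg 0.0 shift after turn [75.8 -2.5  0.1]
turn [ 3.141e+00 -1.000e-03 -1.000e-03] deg -180.0 shift after turn [75.8  2.5 -0.1]
```

View pics/w7.png

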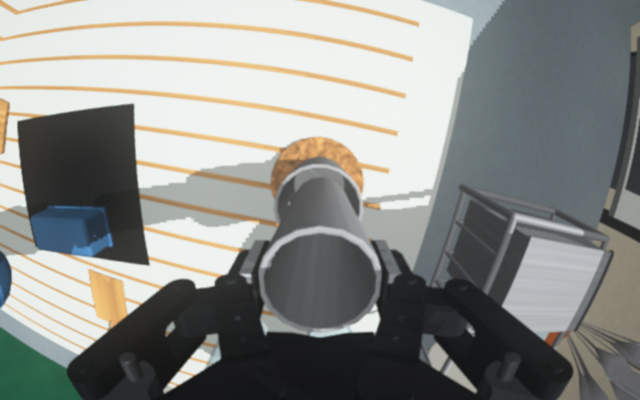

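```bash
python3 -m handwheel '5 -1 2 0 0 0 40;15 0 0 0 0 0 40;15 0 0 0 0 0 40;10 0 0 0 0 0 40;0 0 0 0 0 0 40;0 0 0 0 0 0 40'
python3 wl.py w8 wide_tumbler slim_tumbler
python3 -c "
from h import *
plan([.458,.3103,.105],101)"
```

```text
clock: 15.3
position: [0.4596, 0.312, 0.1354]
ee_rot: [-0.067, 0.704, 0.068, 0.704]
ft_force: [0.1, -0.5, -0.4]
grip_width: 0.583
wide_tumbler 0.66 [263. 161. 113.  81.] n 2938 z [0.0179 0.0808 0.0997] rect [ 0.4463  0.3074  0.0438  0.0669 13.3346] circ [0.4573 0.31   0.0317]
slim_tumbler 0.67 [259. 176. 120. 160.] n 13468 z [0.0798 0.1486 0.1702] rect [ 0.458   0.3107  0.0512  0.0492 10.483 ] circ [0.4577 0.3106 0.0239]
slim_tumbler 0.59 [207. 344.  14.  21.] n 178 z [0.0188 0.0466 0.0604] rect [5.53300e-01 2.60200e-01 8.90000e-03 2.12200e-01 7.47082e+01] circ [0.5103 0.1016 0.1906]
clock 15.45 pos [0.4597 0.3122 0.1358] yaw_y 101.0 tilt [ 0.001  0.001 -1.   ] q [-0.95  0.26  0.32  1.78 -0.09  1.11  1.16] F [-0.5 -0.3 -1.2] w 49.5
shift before turn [30.8 -1.5 -2.1]
turn [-0.001  0.001 -0.001] deg 0.0 shift after turn [30.8 -1.5 -2. ]
turn [ 3.141e+00 -1.000e-03 -2.000e-03] deg -180.0 shift after turn [30.8  1.5  2. ]
```

View pics/w8.png

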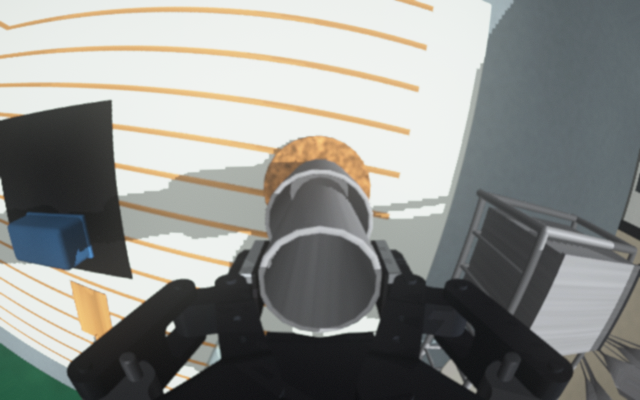

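Slim and wide are within about 1 mm of each other, so I'll keep lowering in gentle steps.

```bash
python3 -m handwheel '8 0 0 0 0 0 40;8 0 0 0 0 0 40;6 0 0 0 0 0 40;3 0 0 0 0 0 40;0 0 0 0 0 0 40'; python3 -m handwheel '2 0 0 0 0 0 40;0 0 0 0 0 0 40'; python3 -m handwheel '1.5 0 0 0 0 0 40;0 0 0 0 0 0 40'
```

```text
clock: 15.95
position: [0.4591, 0.3116, 0.1093]
ee_rot: [-0.068, 0.704, 0.067, 0.704]
ft_force: [-0.1, 0.3, -1.4]
grip_width: 0.582
clock: 16.15
position: [0.4594, 0.3119, 0.1079]
ee_rot: [-0.068, 0.704, 0.068, 0.704]
ft_force: [-0.2, -0.1, -1.8]
grip_width: 0.584
clock: 16.35
position: [0.4593, 0.3119, 0.1064]
ee_rot: [-0.068, 0.704, 0.068, 0.704]
ft_force: [-1.0, 0.1, -0.9]
grip_width: 0.58
```

```bash
python3 -m handwheel '1 0 0 0 0 0 40;0 0 0 0 0 0 40'; python3 -m handwheel '1 0 0 0 0 0 40;0 0 0 0 0 0 40'
python3 -c "
from h import *
c=cams.camera('scene'); cv2.imwrite('pics/s9.png',cv2.resize(c['color'][150:300,370:520],(600,600)))"
```

```text
clock: 16.55
position: [0.4593, 0.3118, 0.1054]
ee_rot: [-0.068, 0.704, 0.068, 0.704]
ft_force: [-1.3, 0.3, -1.2]
grip_width: 0.58
clock: 16.75
position: [0.4595, 0.312, 0.1046]
ee_rot: [-0.067, 0.704, 0.068, 0.704]
ft_force: [-1.0, -0.3, -0.0]
grip_width: 0.584
```

View pics/s9.png

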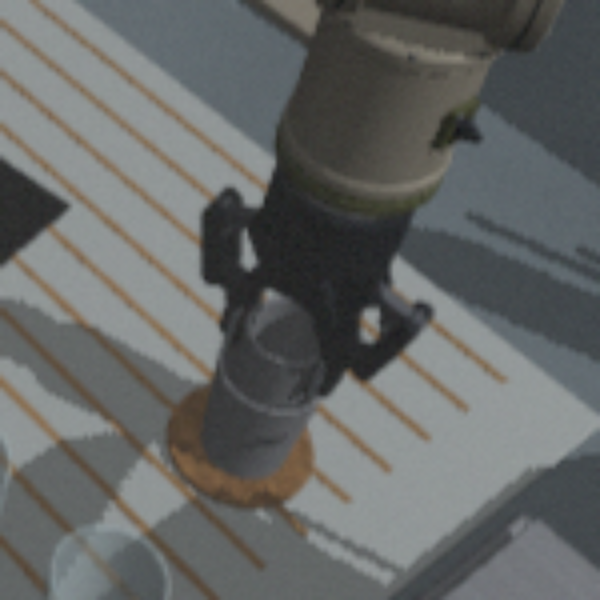

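```bash
python3 -m handwheel '0.7 0 0 0 0 0 40;0 0 0 0 0 0 40'; python3 -m handwheel '0 0 0 0 0 0 40'
```

```text
clock: 17.0
position: [0.4598, 0.3121, 0.1046]
ee_rot: [-0.067, 0.703, 0.068, 0.704]
ft_force: [-1.8, 0.1, 6.0]
grip_width: 0.581
clock: 17.1
position: [0.4598, 0.3121, 0.1046]
ee_rot: [-0.067, 0.703, 0.068, 0.704]
ft_force: [-1.1, -0.5, 6.6]
grip_width: 0.583
```

```bash
python3 -m handwheel '0 0 0 0 0 0 60;0 0 0 0 0 0 75;0 0 0 0 0 0 85;0 0 0 0 0 0 85;0 0 0 0 0 0 85;-10 0 0 0 0 0 85;-30 0 0 0 0 0 85;-40 0 0 0 0 0 85'; python3 -m handwheel '-40 0 0 0 0 0 85;-20 0 0 0 0 0 85;0 0 0 0 0 0 85'
python3 wl.py w10 wide_tumbler slim_tumbler butter_cover
python3 -c "
from h import *
c=cams.camera('scene'); cv2.imwrite('pics/s10.png',cv2.resize(c['color'][150:300,370:520],(600,600)))
plan([.571,.001,.23],11)"
```

```text
clock: 17.9
position: [0.4585, 0.3112, 0.1839]
ee_rot: [-0.068, 0.705, 0.067, 0.703]
ft_force: [0.1, 0.6, -0.4]
grip_width: 0.993
clock: 18.2
position: [0.4606, 0.3127, 0.248]
ee_rot: [-0.066, 0.702, 0.069, 0.706]
ft_force: [-0.3, 0.1, -0.7]
grip_width: 0.998
wide_tumbler 0.93 [285. 145.  73.  55.] n 901 z [0.0182 0.0896 0.1   ] rect [ 0.4466  0.3064  0.0439  0.0668 19.2387] circ [0.4577 0.3101 0.0317]
wide_tumbler 0.17 [ 61. 189.  79.  44.] n 2920 z [0.0113 0.0574 0.0597] rect [5.7110e-01 1.3000e-03 5.0100e-02 1.1630e-01 1.0127e+01] circ [0.6339 0.016  0.0741]
slim_tumbler 0.68 [290. 152.  60.  71.] n 3178 z [0.0233 0.1036 0.1395] rect [0.4582 0.3118 0.0508 0.0499 9.5655] circ [0.4579 0.3115 0.024 ]
butter_cover 0.61 [ 59. 188.  78.  47.] n 2837 z [0.0162 0.0575 0.0597] rect [5.7110e-01 1.3000e-03 5.0100e-02 1.1630e-01 1.0127e+01] circ [0.6331 0.0159 0.0734]
clock 18.45 pos [0.4588 0.3115 0.2427] yaw_y 101.0 tilt [-0.001 -0.001 -1.   ] q [-0.97  0.17  0.33  1.65 -0.06  1.33  1.13] F [-0.1 -0.5  0. ] w 85.3
shift before turn [  12.9 -326.2   51. ]
turn [ 1.57  -0.     0.002] deg -90.0 shift after turn [ 12.7  50.8 326.2]
turn [-1.571 -0.002 -0.   ] deg 90.0 shift after turn [  12.7  -50.8 -326.2]
```

View pics/w10.png

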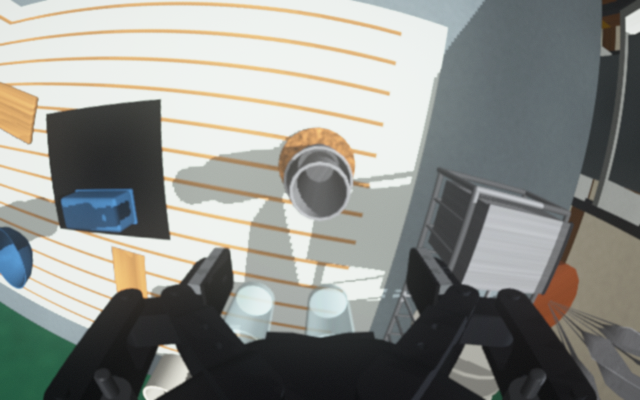

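View pics/s10.png

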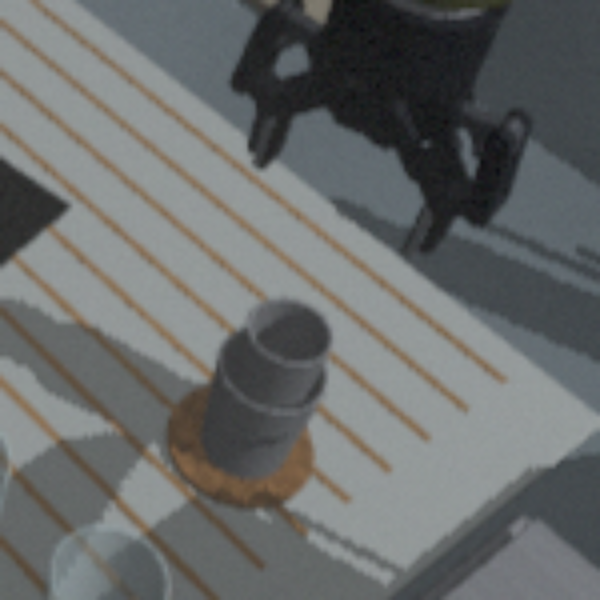

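```bash
python3 -m handwheel '0 -40 6 0 0 0 80;0 -45 7 0 0 0 80;0 -45 7 0 0 0 80;0 -45 7 0 0 0 80;0 -45 7 0 0 0 80;0 -45 7 0 0 0 80;0 -40 6 0 0 0 80;0 -21 4 0 0 0 80'; python3 -m handwheel '0 0 0 .14 0 0 80;0 0 0 .14 0 0 80;0 0 0 .14 0 0 80;0 0 0 .14 0 0 80;0 0 0 .14 0 0 80;0 0 0 .14 0 0 80;0 0 0 .14 0 0 80;0 0 0 .14 0 0 80'; python3 -m handwheel '0 0 0 .14 0 0 80;0 0 0 .14 0 0 80;0 0 0 .14 0 0 80;0 0 0 .03 0 0 80;0 0 0 0 0 0 80'
python3 wl.py w11 butter_cover spatula
python3 -c "
from h import *
plan([.571,.0013,.10],10.5)"
```

```text
clock: 19.25
position: [0.5715, -0.0029, 0.243]
ee_rot: [-0.067, 0.704, 0.066, 0.704]
ft_force: [0.8, -0.8, -0.1]
grip_width: 0.939
clock: 20.05
position: [0.5709, 0.0015, 0.2428]
ee_rot: [0.318, 0.632, -0.319, 0.631]
ft_force: [-0.6, 0.4, -0.1]
grip_width: 0.935
clock: 20.55
position: [0.5711, 0.0016, 0.2431]
ee_rot: [0.449, 0.546, -0.449, 0.546]
ft_force: [-0.4, 0.7, 0.6]
grip_width: 0.938
butter_cover 0.69 [294. 122.  50. 106.] n 4796 z [0.0317 0.0585 0.0601] rect [5.71700e-01 1.50000e-03 4.96000e-02 1.14700e-01 1.05656e+01] circ [0.5714 0.0031 0.0314]
spatula 0.9 [375. 129. 158.  68.] n 4445 z [0.0095 0.0113 0.0276] rect [0.8197 0.0391 0.1176 0.0188 0.2584] circ [0.79   5.243  5.2037]
clock 20.7 pos [0.5713 0.0015 0.2435] yaw_y 11.2 tilt [-0. -0. -1.] q [-0.73  0.25  0.77  1.62 -0.18  1.34  0.26] F [0.2 0.1 0.8] w 80.1
shift before turn [ 1.435e+02 -3.000e-01  1.000e-01]
turn [ 0.012 -0.     0.   ] deg -0.7 shift after turn [ 1.435e+02 -3.000e-01  1.000e-01]
turn [-3.13e+00 -1.00e-03 -0.00e+00] deg 179.3 shift after turn [ 1.435e+02  3.000e-01 -1.000e-01]
```

View pics/w11.png

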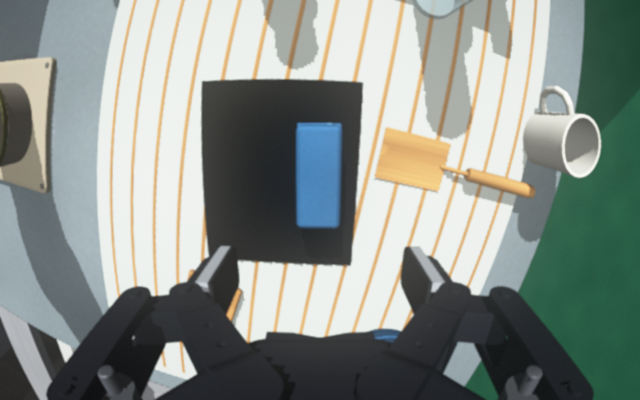

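```bash
python3 -m handwheel '40 0 0 .01 0 0 74;40 0 0 0 0 0 74;40 0 0 0 0 0 74;40 0 0 0 0 0 74;30 0 0 0 0 0 74;15 0 0 0 0 0 74;0 0 0 0 0 0 74'
python3 -c "
from h import *
plan([.5715,.0014,.022],10.5)"
```

```text
clock: 21.4
position: [0.5703, 0.0014, 0.0372]
ee_rot: [0.451, 0.544, -0.453, 0.543]
ft_force: [-0.5, -1.0, 0.4]
grip_width: 0.869
clock 21.4 pos [0.5703 0.0014 0.0372] yaw_y 10.5 tilt [-0.003 -0.001 -1.   ] q [-0.63  0.48  0.68  1.83 -0.36  0.96  0.38] F [-0.5 -1.   0.4] w 74.2
shift before turn [15.2  1.2  0.2]
turn [-0.     0.     0.003] deg 0.0 shift after turn [15.2  1.1  0.2]
turn [ 3.142  0.005 -0.   ] deg -180.0 shift after turn [15.2 -1.1 -0.2]
```

```bash
python3 -m handwheel '10 0 0 0 0 0 74;5 0 0 0 0 0 74;0 0 0 0 0 0 74;0 0 0 0 0 0 40;0 0 0 0 0 0 40;0 0 0 0 0 0 40;0 0 0 0 0 0 40;0 0 0 0 0 0 40' 60; python3 -m handwheel '0 0 0 0 0 0 40;0 0 0 0 0 0 40;0 0 0 0 0 0 40'
```

```text
clock: 22.2
position: [0.5719, 0.0015, 0.0245]
ee_rot: [0.453, 0.543, -0.452, 0.544]
ft_force: [-1.5, 0.5, 6.4]
grip_width: 0.578
clock: 22.5
position: [0.5719, 0.0016, 0.0245]
ee_rot: [0.453, 0.543, -0.452, 0.544]
ft_force: [-0.8, -0.2, 5.9]
grip_width: 0.572
```

```bash
python3 -m handwheel '-5 0 0 0 0 0 40;-15 0 0 0 0 0 40;-30 0 0 0 0 0 40;-30 0 0 0 0 0 40;-30 0 0 0 0 0 40;0 0 0 0 0 0 40;0 0 0 0 0 0 40'
python3 wl.py w12 butter_cover butter_base
python3 -c "
from h import *
plan([.4416,-.253,.13],-10.5)"
```

```text
clock: 23.2
position: [0.5716, 0.0017, 0.1345]
ee_rot: [0.453, 0.543, -0.452, 0.544]
ft_force: [-0.3, -0.8, -3.2]
grip_width: 0.577
butter_cover 0.65 [250. 133. 139. 203.] n 23906 z [0.1345 0.1685 0.1698] rect [ 0.5706  0.0167  0.0497  0.0837 10.7907] circ [0.5697 0.0213 0.0244]
clock 23.35 pos [0.5706 0.0016 0.1327] yaw_y 10.4 tilt [-0.002 -0.    -1.   ] q [-0.7   0.35  0.74  1.76 -0.26  1.13  0.31] F [ 1.   0.3 -2.8] w 49.1
shift before turn [   3. -173.  227.]
turn [0.366 0.    0.002] deg -20.9 shift after turn [  2.7 -80.4 273.8]
turn [-2.776 -0.003  0.   ] deg 159.1 shift after turn [   2.7   80.4 -273.8]
```

View pics/w12.png

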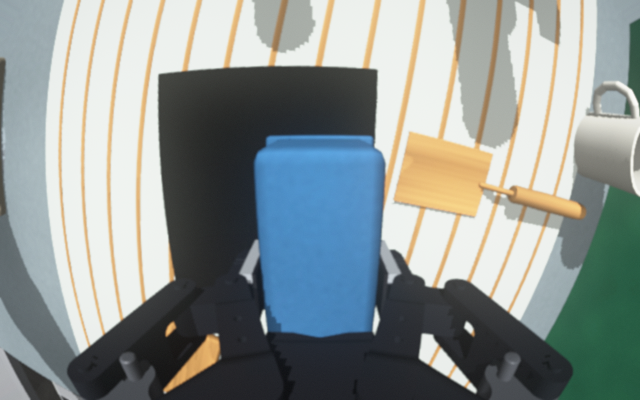

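```bash
python3 -m handwheel '0 -13 17 0 0 0 40;0 -25 33 0 0 0 40;0 -29 38 0 0 0 40;0 -29 38 0 0 0 40;0 -29 38 0 0 0 40;0 -25 33 0 0 0 40;0 -13 17 0 0 0 40;0 -10 13 0 0 0 40'; python3 -m handwheel '0 0 0 .06 0 0 40;0 0 0 .12 0 0 40;0 0 0 .12 0 0 40;0 0 0 .06 0 0 40;0 0 0 0 0 0 40;0 0 0 0 0 0 40'
python3 wl.py w13 butter_base
python3 -c "
from h import *
plan([.4416,-.253,.034],-10.5)"
```

```text
clock: 24.15
position: [0.4401, -0.2553, 0.1331]
ee_rot: [0.453, 0.543, -0.454, 0.542]
ft_force: [1.6, 0.6, -1.7]
grip_width: 0.575
clock: 24.75
position: [0.4418, -0.2532, 0.1333]
ee_rot: [-0.542, -0.454, 0.542, -0.454]
ft_force: [0.8, -0.2, -2.4]
grip_width: 0.577
butter_base 0.87 [268. 109. 100.  25.] n 2453 z [0.0177 0.0197 0.0212] rect [ 4.53500e-01 -1.91200e-01  2.09000e-02  8.40000e-02  7.93417e+01] circ [1.4133 4.8457 5.1279]
clock 24.85 pos [ 0.4421 -0.2532  0.1335] yaw_y -10.1 tilt [-0.  0. -1.] q [-0.43  0.22  0.97  1.92 -0.21  1.1   0.45] F [-0.5  1.2 -3.2] w 49.2
shift before turn [99.5 -0.4 -0.1]
turn [ 0.007 -0.     0.   ] deg -0.4 shift after turn [99.5 -0.5 -0.1]
turn [-3.135e+00 -1.000e-03 -0.000e+00] deg 179.6 shift after turn [99.5  0.5  0.1]
```

View pics/w13.png

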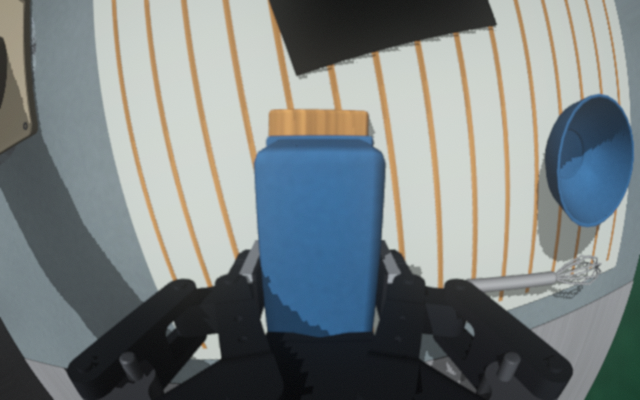

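The cover is centred over the base, whose visible end is at (319,122), and the two line up. I'll lower it.

```bash
python3 -m handwheel '25 0 0 0.007 0 0 40;30 0 0 0 0 0 40;25 0 0 0 0 0 40;12 0 0 0 0 0 40;0 0 0 0 0 0 40;0 0 0 0 0 0 40'; python3 -m handwheel '4 0 0 0 0 0 40;2 0 0 0 0 0 40;0 0 0 0 0 0 40'
```

```text
clock: 25.45
position: [0.4428, -0.2536, 0.0425]
ee_rot: [0.544, 0.451, -0.544, 0.452]
ft_force: [0.1, -0.3, -2.3]
grip_width: 0.575
clock: 25.75
position: [0.4427, -0.2529, 0.0359]
ee_rot: [0.544, 0.452, -0.544, 0.452]
ft_force: [-0.2, 0.6, -2.1]
grip_width: 0.576
```

```bash
python3 -m handwheel '2 -1 0 0 0 0 40;0 0 0 0 0 0 40'; python3 -m handwheel '1 0 0 0 0 0 40;0 0 0 0 0 0 40'
```

```text
clock: 25.95
position: [0.4412, -0.2528, 0.0336]
ee_rot: [0.544, 0.452, -0.544, 0.452]
ft_force: [0.1, 0.2, -2.5]
grip_width: 0.574
clock: 26.15
position: [0.4414, -0.2528, 0.0335]
ee_rot: [0.544, 0.452, -0.544, 0.451]
ft_force: [-6.8, 5.5, 12.9]
grip_width: 0.576
```

```bash
python3 -m handwheel '0 0 0 0 0 0 60;0 0 0 0 0 0 75;0 0 0 0 0 0 80;0 0 0 0 0 0 80;0 0 0 0 0 0 80;-10 0 0 0 0 0 80;-30 0 0 0 0 0 80;-40 0 0 0 0 0 80'; python3 -m handwheel '-45 0 0 0 0 0 80;-45 0 0 0 0 0 80;-45 0 0 0 0 0 80;0 0 0 0 0 0 80;0 0 0 0 0 0 80'
python3 wl.py w14 butter_cover butter_base
python3 -c "
from h import *
plan([.458,.3112,.23],101)
c=cams.camera('top'); P=cloud(c)
for t in ['butter_cover','butter_base','wide_tumbler','slim_tumbler']:
  for conf,m,b in regs('top',t)[:1]:
    p=P[m]; p=p[~np.isnan(p[:,0])]; zt=np.percentile(p[:,2],97); top=p[p[:,2]>zt-.008]
    print(t,conf,zt,np.round(np.hstack([np.array(x).ravel() for x in cv2.minAreaRect(top[:,:2].astype(np.float32))]),4),np.round(circ(top[:,:2]),4))
"
```

```text
clock: 26.95
position: [0.4403, -0.2527, 0.1131]
ee_rot: [-0.543, -0.452, 0.545, -0.451]
ft_force: [0.3, -0.7, 0.6]
grip_width: 0.942
clock: 27.45
position: [0.4418, -0.2531, 0.2489]
ee_rot: [0.545, 0.451, -0.543, 0.452]
ft_force: [0.6, 0.0, -1.0]
grip_width: 0.936
butter_cover 0.64 [294. 120.  51. 110.] n 4933 z [0.0284 0.0675 0.0691] rect [ 4.43500e-01 -2.53200e-01  1.16000e-01  4.94000e-02  7.92833e+01] circ [ 0.4426 -0.2513  0.0317]
butter_base 0.65 [281. 110.  72. 120.] n 2911 z [0.0168 0.0196 0.0212] rect [ 0.4418 -0.2539  0.1493  0.0841 79.4075] circ [ 0.4456 -0.2425  0.0539]
butter_base 0.46 [429. 220. 121.  31.] n 1493 z [0.0074 0.0273 0.0427] rect [ 7.29100e-01 -3.97400e-01  2.75000e-02  9.42000e-02  8.35613e+01] circ [ 0.7389 -0.3969  0.0175]
clock 27.6 pos [ 0.4408 -0.2527  0.2468] yaw_y -10.6 tilt [-0.002  0.    -1.   ] q [-0.54  0.06  1.03  1.78 -0.05  1.33  0.31] F [-0.3  0.6  0.6] w 80.2
shift before turn [  17.   -86.8 -557.4]
turn [1.194e+00 1.000e-03 2.000e-03] deg -68.4 shift after turn [  16.8 -550.2 -124.5]
turn [-1.948e+00 -2.000e-03  1.000e-03] deg 111.6 shift after turn [ 16.8 550.2 124.5]
butter_cover 0.98 0.07037911860789357 [ 4.44600e-01 -2.43800e-01  9.55000e-02  4.97000e-02  7.94804e+01] [ 0.4432 -0.2439  0.0272]
butter_base 0.83 0.023107139807967664 [ 0.444  -0.2416  0.1222  0.0836 78.9394] [ 0.4471 -0.2356  0.048 ]
wide_tumbler 0.62 0.10061675449580171 [4.55600e-01 2.98500e-01 4.61000e-02 6.62000e-02 7.70796e+01] [0.4577 0.3082 0.0318]
slim_tumbler 0.6 0.13850668833841862 [ 0.4587  0.3099  0.0501  0.0493 41.4756] [0.4583 0.3096 0.0239]
```

View pics/w14.png

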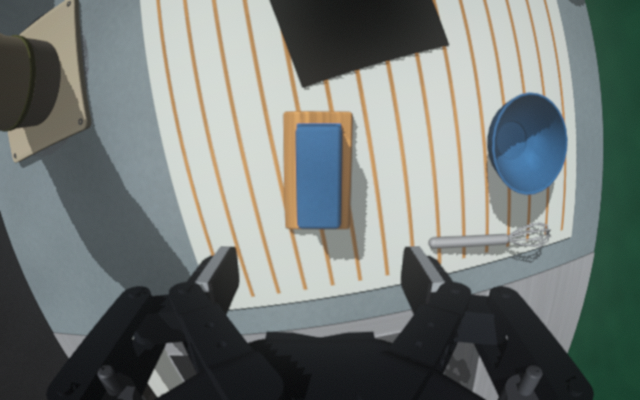

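```bash
python3 -m handwheel '0 -5 -30 0 0 0 80;0 -7 -45 0 0 0 80;0 -7 -48 0 0 0 80;0 -7 -48 0 0 0 80;0 -7 -48 0 0 0 80;0 -7 -48 0 0 0 80;0 -7 -48 0 0 0 80;0 -7 -48 0 0 0 80'; python3 -m handwheel '0 -7 -48 0 0 0 80;0 -7 -48 0 0 0 80;0 -7 -45 0 0 0 80;0 -7 -35 0 0 0 80;0 -5 -18 0 0 0 80;0 0 0 0 0 0 80;0 0 0 0 0 0 80;0 0 0 0 0 0 80'
python3 wl.py w15 slim_tumbler wide_tumbler
python3 -c "
from h import *
plan([.458,.3112,.107],-10.5)"
```

```text
clock: 28.65
position: [0.4547, 0.1157, 0.2476]
ee_rot: [0.544, 0.452, -0.544, 0.452]
ft_force: [1.9, 0.7, 0.4]
grip_width: 0.938
clock: 29.45
position: [0.4589, 0.3088, 0.2479]
ee_rot: [0.545, 0.451, -0.545, 0.451]
ft_force: [-0.5, -0.2, -0.6]
grip_width: 0.939
slim_tumbler 0.7 [285. 152.  62.  76.] n 3240 z [0.0228 0.1032 0.1395] rect [4.58700e-01 3.11600e-01 5.11000e-02 5.14000e-02 5.20733e+01] circ [0.4588 0.3121 0.0241]
wide_tumbler 0.66 [283. 148.  72.  52.] n 849 z [0.0181 0.0928 0.1001] rect [4.61400e-01 3.21000e-01 4.44000e-02 6.65000e-02 7.72271e+01] circ [0.4583 0.3105 0.0319]
wide_tumbler 0.63 [481. 391.  19.   7.] n 123 z [0.0073 0.0382 0.3499] rect [5.00200e-01 3.10700e-01 2.00000e-04 6.00000e-04 6.23525e+01] circ [-0.3057 -1.2739  1.7778]
clock 29.6 pos [0.4586 0.3095 0.248 ] yaw_y -10.7 tilt [ 0.  0. -1.] q [-1.06  0.16  0.43  1.65 -0.07  1.34 -0.8 ] F [-0.4 -0.9  0.6] w 80.1
shift before turn [141.   -1.   -1.5]
turn [-0.003 -0.    -0.   ] deg 0.2 shift after turn [141.   -0.9  -1.6]
turn [ 3.138e+00 -0.000e+00  1.000e-03] deg -179.8 shift after turn [141.    0.9   1.6]
```

View pics/w15.png

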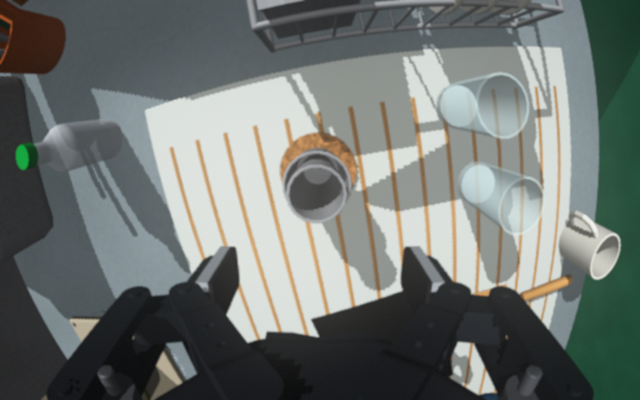

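```bash
python3 -m handwheel '40 0 -2 0 0 0 80;40 0 0 0 0 0 80;30 0 0 0 0 0 80;20 0 0 0 0 0 80;9 0 0 0 0 0 80;0 0 0 0 0 0 80'
python3 -m handwheel '0 0 0 0 0 0 40;0 0 0 0 0 0 40;0 0 0 0 0 0 40;0 0 0 0 0 0 40;0 0 0 0 0 0 40;0 0 0 0 0 0 40;0 0 0 0 0 0 40' 35
```

```text
clock: 30.2
position: [0.4584, 0.3119, 0.1081]
ee_rot: [-0.544, -0.452, 0.545, -0.452]
ft_force: [0.4, -0.9, -0.7]
grip_width: 0.939
clock: 30.9
position: [0.4593, 0.3134, 0.1104]
ee_rot: [0.545, 0.452, -0.543, 0.452]
ft_force: [-1.8, 0.5, 6.7]
grip_width: 0.59
```

```bash
python3 -m handwheel '-5 0 0 0 0 0 40;-10 0 0 0 0 0 40;-15 0 0 0 0 0 40;-20 0 0 0 0 0 40;-25 0 0 0 0 0 40;-25 0 0 0 0 0 40;-25 0 0 0 0 0 40;0 0 0 0 0 0 40'
python3 wl.py w16 slim_tumbler wide_tumbler
python3 -c "
from h import *
plan([.505,-.0742,.23],-10.5)"
```

```text
clock: 31.7
position: [0.4601, 0.3133, 0.2381]
ee_rot: [0.546, 0.452, -0.542, 0.451]
ft_force: [1.2, 0.7, -1.0]
grip_width: 0.59
slim_tumbler 0.7 [261. 182. 116. 155.] n 12486 z [0.1762 0.2451 0.2671] rect [4.61600e-01 3.11200e-01 5.19000e-02 5.03000e-02 7.87799e+01] circ [0.4619 0.3121 0.0239]
wide_tumbler 0.86 [280. 153.  76.  61.] n 2141 z [0.0173 0.0426 0.1007] rect [4.59600e-01 3.19500e-01 4.87000e-02 6.75000e-02 8.16915e+01] circ [0.4582 0.3099 0.0319]
wide_tumbler 0.46 [261. 180. 120. 154.] n 12544 z [0.1755 0.2452 0.2671] rect [4.61700e-01 3.11200e-01 5.19000e-02 5.03000e-02 7.87799e+01] circ [0.4619 0.3121 0.024 ]
clock 31.85 pos [0.4584 0.3124 0.2334] yaw_y -10.6 tilt [-0. -0. -1.] q [-1.06  0.18  0.43  1.67 -0.08  1.31 -0.8 ] F [ 0.8  0.1 -1. ] w 50.0
shift before turn [  3.5 116.9 371.4]
turn [-0.002  0.     0.   ] deg 0.1 shift after turn [  3.4 116.3 371.6]
turn [ 3.14e+00  1.00e-03 -0.00e+00] deg -179.9 shift after turn [   3.4 -116.3 -371.6]
```

View pics/w16.png

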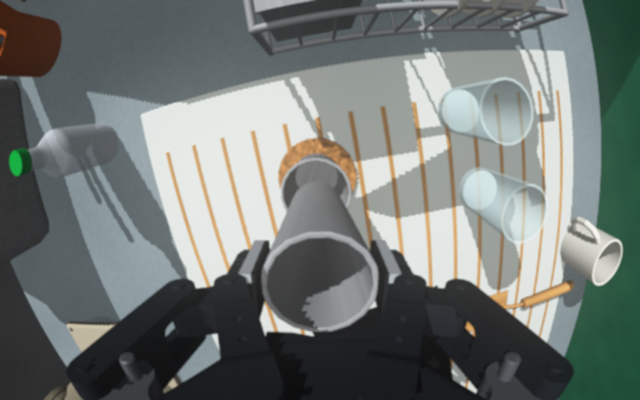

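```bash
python3 -m handwheel '0 7 20 0 0 0 40;0 11 35 0 0 0 40;0 14 45 0 0 0 40;0 14 45 0 0 0 40;0 14 45 0 0 0 40;0 14 45 0 0 0 40;0 14 45 0 0 0 40;0 13 42 0 0 0 40'; python3 -m handwheel '0 10 30 0 0 0 40;0 6 19 0 0 0 40;0 0 0 0 0 0 40;0 0 0 0 0 0 40;0 0 0 0 0 0 40'
python3 wl.py w17 slim_tumbler
python3 -c "
from h import *
plan([.505,-.0742,.10],-10.5)"
```

```text
clock: 32.65
position: [0.4978, -0.0255, 0.233]
ee_rot: [-0.544, -0.452, 0.545, -0.451]
ft_force: [1.1, 0.5, -1.1]
grip_width: 0.586
clock: 33.15
position: [0.5051, -0.0727, 0.2332]
ee_rot: [-0.544, -0.452, 0.544, -0.452]
ft_force: [-0.8, 0.5, -1.3]
grip_width: 0.589
slim_tumbler 0.94 [259. 181. 122. 154.] n 12735 z [0.1664 0.2402 0.2623] rect [ 5.0690e-01 -7.4500e-02  5.1900e-02  5.0700e-02  7.8959e+01] circ [ 0.5071 -0.0738  0.024 ]
slim_tumbler 0.49 [455. 240.  84.  71.] n 3800 z [0.0117 0.0364 0.066 ] rect [ 0.6698 -0.1765  0.085   0.3049 45.7819] circ [ 0.7153 -0.2528  0.0631]
clock 33.25 pos [ 0.5053 -0.0726  0.2334] yaw_y -10.5 tilt [-0.001  0.    -1.   ] q [-0.66  0.07  0.76  1.79 -0.05  1.3  -0.07] F [ 0.7  0.4 -1.2] w 50.3
shift before turn [1.334e+02 1.000e-01 1.700e+00]
turn [ 0.    -0.     0.001] deg -0.0 shift after turn [133.4  -0.    1.6]
turn [-3.141e+00 -1.000e-03 -0.000e+00] deg 180.0 shift after turn [133.4   0.   -1.6]
```

```bash
python3 -m handwheel '20 -2 1 0 0 0 40;35 0 0 0 0 0 40;35 0 0 0 0 0 40;20 0 0 0 0 0 40;10 0 0 0 0 0 40;5 0 0 0 0 0 40;0 0 0 0 0 0 40;0 0 0 0 0 0 40'; python3 wl.py w18 slim_tumbler;  python3 -m handwheel '3 0 0 0 0 0 40;0 0 0 0 0 0 40'
```

```text
clock: 34.05
position: [0.504, -0.0741, 0.1097]
ee_rot: [0.544, 0.452, -0.543, 0.452]
ft_force: [-0.3, -0.5, -1.1]
grip_width: 0.587
slim_tumbler 0.79 [260. 183. 120. 154.] n 12586 z [0.046  0.1167 0.1388] rect [ 5.05700e-01 -7.59000e-02  5.18000e-02  5.03000e-02  7.78727e+01] circ [ 0.5059 -0.0753  0.0239]
clock: 34.35
position: [0.5033, -0.0741, 0.1057]
ee_rot: [0.544, 0.452, -0.544, 0.452]
ft_force: [0.0, -0.4, -1.1]
grip_width: 0.583
```

```bash
python3 -m handwheel '2 0 0 0 0 0 40;0 0 0 0 0 0 40'; python3 -m handwheel '1.5 0 0 0 0 0 40;0 0 0 0 0 0 40';python3 -m handwheel '1 0 0 0 0 0 40;0 0 0 0 0 0 40'
```

```text
clock: 34.55
position: [0.5032, -0.0742, 0.1035]
ee_rot: [-0.544, -0.452, 0.544, -0.452]
ft_force: [1.2, 0.6, -1.2]
grip_width: 0.586
clock: 34.75
position: [0.5035, -0.0742, 0.1025]
ee_rot: [0.544, 0.452, -0.544, 0.452]
ft_force: [-1.0, 0.4, 2.0]
grip_width: 0.584
clock: 34.95
position: [0.5037, -0.0741, 0.1024]
ee_rot: [0.544, 0.452, -0.544, 0.452]
ft_force: [-5.7, 1.0, 15.3]
grip_width: 0.586
```

Contact with the mat; I'll release and retreat straight up.

```bash
python3 -m handwheel '-0.5 0 0 0 0 0 60;0 0 0 0 0 0 75;0 0 0 0 0 0 85;0 0 0 0 0 0 85;0 0 0 0 0 0 85;-10 0 0 0 0 0 85;-30 0 0 0 0 0 85;-40 0 0 0 0 0 85'; python3 -m handwheel '-40 0 0 0 0 0 85;-20 0 0 0 0 0 85;0 0 0 0 0 0 85;0 0 0 0 0 0 85'
python3 wl.py w19 slim_tumbler wide_tumbler
python3 -c "
from h import *
plan([.4583,.3103,.19],-10.5)"
```

```text
clock: 35.75
position: [0.5023, -0.0744, 0.1821]
ee_rot: [-0.543, -0.452, 0.545, -0.451]
ft_force: [0.6, 1.0, 0.3]
grip_width: 0.995
clock: 36.15
position: [0.5033, -0.0742, 0.2419]
ee_rot: [0.544, 0.452, -0.544, 0.452]
ft_force: [-0.2, 0.5, -0.9]
grip_width: 0.991
slim_tumbler 0.78 [289. 159.  58.  69.] n 3035 z [0.0153 0.0967 0.1313] rect [ 5.03100e-01 -7.55000e-02  5.04000e-02  4.97000e-02  7.90239e+01] circ [ 0.5032 -0.0753  0.0239]
clock 36.3 pos [ 0.5027 -0.0742  0.2407] yaw_y -10.6 tilt [-0.002 -0.    -1.   ] q [-0.68  0.06  0.77  1.78 -0.04  1.32 -0.08] F [ 0.1 -0.7 -0.6] w 84.8
shift before turn [  50.7 -114.2 -369.8]
turn [-0.002  0.001  0.002] deg 0.1 shift after turn [  50.7 -113.7 -370. ]
turn [ 3.14e+00  3.00e-03 -1.00e-03] deg -179.9 shift after turn [ 50.7 113.7 370. ]
```

View pics/w19.png

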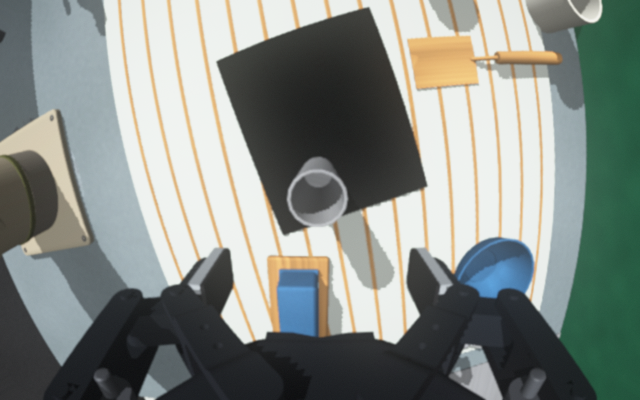

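```bash
python3 -m handwheel '0 -7 -20 0 0 0 85;0 -11 -35 0 0 0 85;0 -14 -45 0 0 0 85;0 -14 -45 0 0 0 85;0 -14 -45 0 0 0 85;0 -14 -45 0 0 0 85;0 -14 -45 0 0 0 85;0 -13 -42 0 0 0 85'; python3 -m handwheel '20 -9 -30 0 0 0 85;20 -4 -18 0 0 0 85;0 0 0 0 0 0 85;0 0 0 0 0 0 85;0 0 0 0 0 0 85'
python3 wl.py w20 wide_tumbler
python3 -c "
from h import *
plan([.458,.3103,.053],-10.5)"
```

```text
clock: 37.1
position: [0.4621, 0.2628, 0.2407]
ee_rot: [-0.543, -0.452, 0.544, -0.452]
ft_force: [0.7, -0.0, 0.2]
grip_width: 0.992
clock: 37.6
position: [0.46, 0.3091, 0.2024]
ee_rot: [0.545, 0.451, -0.544, 0.451]
ft_force: [0.8, -0.9, 0.1]
grip_width: 0.993
wide_tumbler 0.98 [273. 152.  83.  87.] n 5201 z [0.0177 0.0571 0.0994] rect [ 0.4583  0.3105  0.0671  0.0671 51.5359] circ [0.4583 0.3107 0.0319]
clock 37.7 pos [0.46   0.3094 0.2026] yaw_y -10.7 tilt [ 0.001  0.001 -1.   ] q [-1.05  0.2   0.43  1.71 -0.09  1.25 -0.79] F [0.2 0.1 0.7] w 84.8
shift before turn [149.6  -2.2  -0.3]
turn [-0.003 -0.001 -0.001] deg 0.2 shift after turn [149.6  -2.1  -0.5]
turn [ 3.138e+00 -1.000e-03  2.000e-03] deg -179.8 shift after turn [149.6   2.1   0.5]
```

View pics/w20.png

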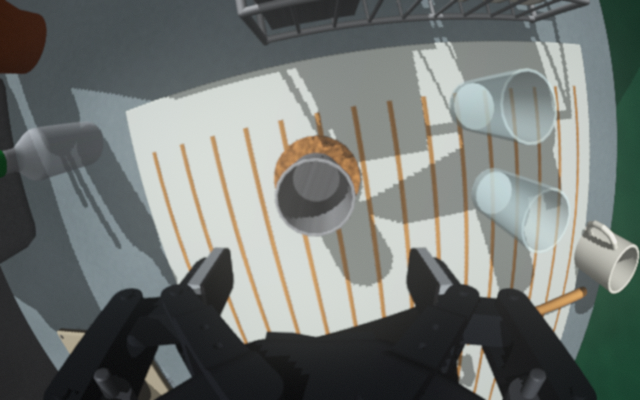

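```bash
python3 -m handwheel '35 -2 0 0 0 0 85;40 0 0 0 0 0 85;35 0 0 0 0 0 85;25 0 0 0 0 0 85;14 0 0 0 0 0 85;0 0 0 0 0 0 85'
python3 -m handwheel '0 0 0 0 0 0 50;0 0 0 0 0 0 50;0 0 0 0 0 0 50;0 0 0 0 0 0 50;0 0 0 0 0 0 50;0 0 0 0 0 0 50' 40
python3 -m handwheel '-5 0 0 0 0 0 50;-15 0 0 0 0 0 50;-25 0 0 0 0 0 50;-30 0 0 0 0 0 50;0 0 0 0 0 0 50;0 0 0 0 0 0 50'
python3 wl.py w21 wide_tumbler
python3 -c "
from h import *
plan([.4825,.038,.125],-10.5)"
```

```text
clock: 38.3
position: [0.4569, 0.3099, 0.0518]
ee_rot: [-0.543, -0.451, 0.545, -0.452]
ft_force: [-0.2, 0.6, 0.0]
grip_width: 0.993
clock: 38.9
position: [0.4582, 0.3116, 0.0547]
ee_rot: [0.545, 0.452, -0.543, 0.452]
ft_force: [-1.5, -1.4, 7.9]
grip_width: 0.765
clock: 39.5
position: [0.4576, 0.3112, 0.1291]
ee_rot: [0.545, 0.452, -0.543, 0.452]
ft_force: [0.1, -0.2, -1.7]
grip_width: 0.764
wide_tumbler 0.58 [231. 186. 173. 155.] n 18816 z [0.0931 0.1429 0.1739] rect [4.60000e-01 3.16700e-01 5.38000e-02 6.68000e-02 8.05035e+01] circ [0.4597 0.3111 0.0312]
clock 39.6 pos [0.4568 0.3105 0.1274] yaw_y -10.6 tilt [-0.001 -0.    -1.   ] q [-1.05  0.27  0.42  1.8  -0.12  1.1  -0.76] F [ 0.7  0.1 -0.7] w 65.2
shift before turn [  2.5  75.3 263.2]
turn [-0.001  0.001  0.001] deg 0.1 shift after turn [  2.4  74.9 263.3]
turn [ 3.14e+00  1.00e-03 -1.00e-03] deg -179.9 shift after turn [   2.4  -74.9 -263.3]
```

View pics/w21.png

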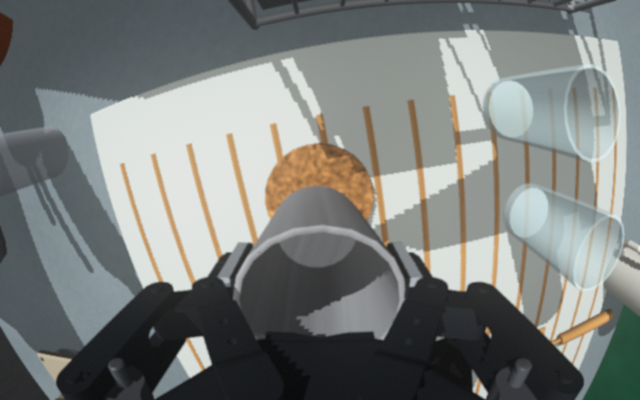

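```bash
python3 -m handwheel '0 6 20 0 0 0 50;0 10 35 0 0 0 50;0 12 43 0 0 0 50;0 12 43 0 0 0 50;0 12 43 0 0 0 50;0 11 38 0 0 0 50;0 8 26 0 0 0 50;0 4 14 0 0 0 50'; python3 -m handwheel '0 0 0 0 0 0 50;0 0 0 0 0 0 50;0 0 0 0 0 0 50'
python3 wl.py w22 wide_tumbler slim_tumbler; python3 rim.py 66.5
python3 -c "
from h import *
plan([.4825,.039,.0505],-10.5)"
```

```text
clock: 40.4
position: [0.4821, 0.0357, 0.1271]
ee_rot: [-0.544, -0.451, 0.545, -0.451]
ft_force: [-0.1, -0.4, -1.3]
grip_width: 0.766
clock: 40.7
position: [0.4825, 0.0405, 0.1274]
ee_rot: [-0.544, -0.452, 0.544, -0.452]
ft_force: [-1.4, 0.7, -0.9]
grip_width: 0.763
wide_tumbler 0.96 [231. 187. 175. 154.] n 19036 z [0.0915 0.1413 0.1722] rect [4.85200e-01 4.62000e-02 5.40000e-02 6.76000e-02 7.93917e+01] circ [0.4846 0.0405 0.0313]
n 8798 tool x low pct [-0.0449 -0.0448 -0.0445]
top 2443 rect [-0.045  -0.0371 -0.033 ] [-0.0408  0.0413  0.0049] circ fixed r [0.0018 0.0016] free [0.0018 0.0015 0.0332]
clock 40.9 pos [0.4828 0.0402 0.1276] yaw_y -10.5 tilt [-0.  0. -1.] q [-0.75  0.11  0.61  1.98 -0.07  1.07 -0.29] F [ 0.5  0.1 -1.6] w 64.8
shift before turn [77.1 -0.   1.2]
turn [-0.  0.  0.] deg 0.0 shift after turn [77.1 -0.   1.2]
turn [ 3.141  0.    -0.   ] deg -180.0 shift after turn [77.1  0.  -1.2]
```

View pics/w22.png

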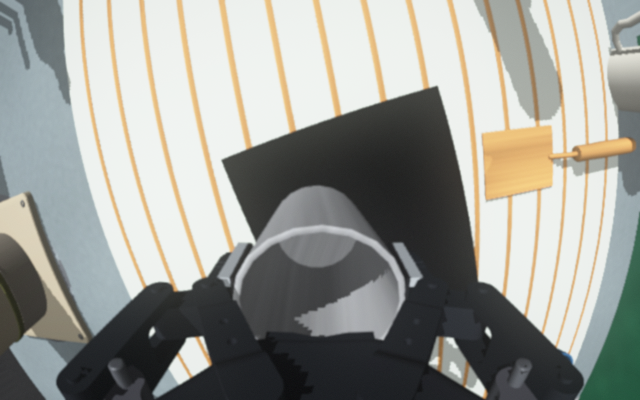

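```bash
python3 -m handwheel '20 -1.5 2 0 0 0 50;25 0 0 0 0 0 50;17 0 0 0 0 0 50;8 0 0 0 0 0 50;0 0 0 0 0 0 50;0 0 0 0 0 0 50'; python3 -m handwheel '3 0 0 0 0 0 50;0 0 0 0 0 0 50';python3 -m handwheel '2 0 0 0 0 0 50;0 0 0 0 0 0 50'
```

```text
clock: 41.5
position: [0.4815, 0.0379, 0.0583]
ee_rot: [0.544, 0.452, -0.544, 0.452]
ft_force: [0.1, -0.7, -1.2]
grip_width: 0.762
clock: 41.7
position: [0.4813, 0.038, 0.055]
ee_rot: [0.544, 0.452, -0.544, 0.452]
ft_force: [0.0, -0.3, -1.3]
grip_width: 0.761
clock: 41.9
position: [0.481, 0.0378, 0.0527]
ee_rot: [0.544, 0.452, -0.544, 0.452]
ft_force: [-0.5, 0.0, -1.0]
grip_width: 0.762
```

```bash
python3 -m handwheel '1.5 0 0 0 0 0 50;0 0 0 0 0 0 50';python3 -m handwheel '1 0 0 0 0 0 50;0 0 0 0 0 0 50'
```

```text
clock: 42.1
position: [0.4812, 0.038, 0.0517]
ee_rot: [0.544, 0.452, -0.544, 0.452]
ft_force: [-2.8, -0.6, 7.0]
grip_width: 0.766
clock: 42.3
position: [0.4813, 0.0381, 0.0516]
ee_rot: [0.544, 0.452, -0.544, 0.451]
ft_force: [-11.1, 0.1, 22.6]
grip_width: 0.762
```

```bash
python3 -m handwheel '-1 0 0 0 0 0 70;0 0 0 0 0 0 80;0 0 0 0 0 0 85;0 0 0 0 0 0 85;0 0 0 0 0 0 85;-10 0 0 0 0 0 85;-30 0 0 0 0 0 85;-40 0 0 0 0 0 85'; python3 -m handwheel '-45 0 0 0 0 0 85;-45 0 0 0 0 0 85;-45 0 0 0 0 0 85;0 0 0 0 0 0 85;0 0 0 0 0 0 85;0 0 0 0 0 0 85'
python3 wl.py w23 wide_tumbler slim_tumbler butter_cover butter_base
```

```text
clock: 43.1
position: [0.4799, 0.0373, 0.1316]
ee_rot: [-0.543, -0.452, 0.545, -0.451]
ft_force: [1.1, 0.6, -0.7]
grip_width: 0.998
clock: 43.7
position: [0.4805, 0.0376, 0.2656]
ee_rot: [-0.544, -0.452, 0.544, -0.452]
ft_force: [0.0, -0.1, -1.0]
grip_width: 0.995
wide_tumbler 0.9 [285. 149.  69.  64.] n 3235 z [0.0148 0.048  0.0963] rect [ 0.4814  0.0365  0.0657  0.0664 34.4131] circ [0.4816 0.0372 0.0318]
slim_tumbler 0.62 [331. 233.  53.  79.] n 2916 z [0.02   0.1021 0.131 ] rect [ 0.5032 -0.0756  0.0507  0.0525 22.2536] circ [ 0.5031 -0.0748  0.0241]
butter_cover 0.67 [312. 320.  35.  17.] n 505 z [0.0217 0.0379 0.0583] rect [ 4.74300e-01 -7.69000e-02  2.47000e-01  3.21000e-02  7.71093e+01] circ [ 0.4665 -0.0747  0.1225]
butter_base 0.92 [299. 307.  56.  27.] n 847 z [0.0116 0.0191 0.0207] rect [ 4.51900e-01 -2.03700e-01  4.92000e-02  8.41000e-02  7.94555e+01] circ [ 0.4501 -0.2174  0.0372]
```

View pics/w23.png

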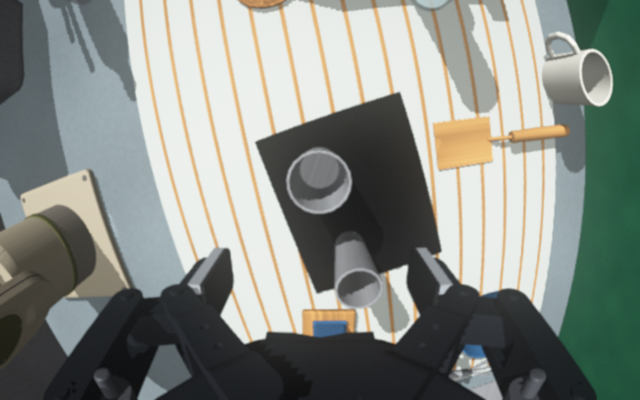

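```bash
python3 - <<'E'
from h import *
for cam in ["scene","top"]:
    c=cams.camera(cam); P=cloud(c); cv2.imwrite(f"pics/{cam}24.png",c["color"])
    for t in ["wide_tumbler","slim_tumbler","butter_cover","butter_base","bowl","glass_a"]:
        for conf,m,b in regs(cam,t)[:2]:
            p=P[m]; p=p[~np.isnan(p[:,0])]
            if len(p)<20 or conf<.5: continue
            zt=np.percentile(p[:,2],97); top=p[p[:,2]>zt-.008]; (x,y),wh,a=cv2.minAreaRect(top[:,:2].astype(np.float32))
            print(cam,t,round(conf,2),round(zt,4),np.round([x,y,*wh,a],4),np.round(circ(top[:,:2]),4))
E
```

```text
scene wide_tumbler 0.61 0.0953 [ 0.4798  0.0387  0.0691  0.0659 12.7728] [0.4803 0.0391 0.0322]
scene slim_tumbler 0.77 0.1296 [ 5.02100e-01 -7.27000e-02  5.05000e-02  4.37000e-02  5.35224e+01] [ 0.5019 -0.073   0.0239]
scene butter_base 0.51 0.0219 [ 4.42900e-01 -2.51900e-01  1.50600e-01  7.97000e-02  8.02745e+01] [ 0.2854 -0.2325  0.1933]
scene bowl 0.91 0.0655 [ 0.7148 -0.2528  0.1298  0.1264 62.1455] [ 0.7152 -0.2508  0.0625]
scene glass_a 0.82 0.1222 [ 0.6688  0.2576  0.0641  0.063  29.2346] [0.6689 0.2567 0.031 ]
scene glass_a 0.59 0.1226 [ 0.6501  0.364   0.0642  0.0652 56.7104] [0.6502 0.3637 0.0311]
top slim_tumbler 0.59 0.1319 [ 0.5018 -0.0766  0.0493  0.0486  0.6187] [ 0.5025 -0.0767  0.024 ]
top butter_cover 0.67 0.0707 [ 4.42900e-01 -2.53100e-01  1.14000e-01  4.96000e-02  7.95025e+01] [ 0.5077 -0.2651  0.0738]
top butter_base 0.92 0.0243 [ 0.4414 -0.2544  0.1487  0.0832 79.2776] [ 0.4466 -0.2545  0.0586]
top bowl 0.94 0.0661 [ 0.7153 -0.2548  0.1294  0.1293 16.2744] [ 0.7155 -0.2545  0.0625]
top bowl 0.73 0.0707 [ 4.42800e-01 -2.53700e-01  1.15200e-01  4.96000e-02  7.96079e+01] [ 0.5097 -0.2657  0.0757]
top glass_a 0.98 0.1221 [ 0.6687  0.2519  0.0632  0.0647 56.5401] [0.6688 0.2526 0.0311]
top glass_a 0.76 0.1213 [ 0.6498  0.3604  0.0639  0.0629 39.2233] [0.6504 0.3601 0.0309]
```

View pics/scene24.png

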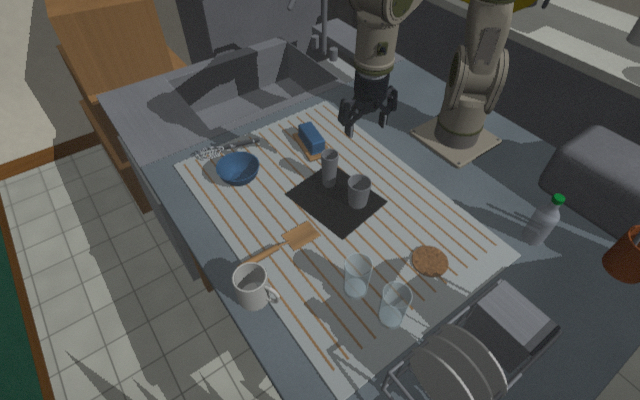

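The scene view shows both tumblers upright on the mat at (330,168) and (359,192) and the cover on its base at (312,138). The bystanders look unchanged, so I'm handing in.

```bash
python3 -c "
from workcell import hand_in
print(hand_in())"
```

```text
the job is handed in; nothing more can be done
None
```

The job is done and handed in at about 44 s of the 144 s allowed; no verdict was reported.

- **Nesting:** I stood the wide tumbler on the coaster, about 2 mm off its middle. The slim one went in with a measured contact of about 7 N, and its rim ended 40 mm above the wide one's, as it should when seated.
- **Cover:** It sits on the beech base about 2 mm off centre and within about 0.1° of its line, by the wrist camera after release.
- **Tumblers returned:** The slim one is about 2–3 mm and the wide one about 1–2 mm from where it started. Both stand at their starting rim heights, and the gripper is clear above them.
- **Bystanders:** The bowl and both glasses measured within 1 mm of their first readings. The spatula and whisk I checked only by eye in the last pictures, where they look unmoved.

**Disagreements in the last checks:**
- The scene and top cameras differ by about 3–4 mm in y, the same offset as at the start.
- In the last checks the network missed the cover in the scene view and the wide tumbler in the top view. For the cover I relied on the wrist and top views, and for the wide tumbler on the wrist and scene views.

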